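# Square a tee bracket into the corner jig

## Robot

A 7-joint arm with a two-finger parallel gripper is mounted at the origin on a cart in front of the work surface, level with it; the furniture and walls round the work are solid. World frame = base frame: x ahead of the robot, y to its left, z up, the work surface at z = 0. Lengths are in mm, angles in rad, forces in N, time in s.
With the tool pointing down it reaches from about 400 to 875 mm from the base axis. Payload 6.5 kg.
Tool frame: the origin (TCP) lies on the centre line of the jaws, within the pads' length; the fingertips stand 22 mm ahead of it and the grasp point (between the pads) lies 3 mm ahead of it; z points along the fingers, y is the direction in which the jaws open and shut (so a half turn about z gives the same grasp; the last joint's range is limited). The gripper opens to 85 mm and grips with 20 to 120 N. Pads are 22 mm wide; open, the fingers measure 114 mm over their backs; the gripper's body (76 mm by 85 mm) begins 54 mm behind the grasp point. The pads swing forward as they close: fully open they stand 13 mm farther back than shut.
Start: joints at [1.205, 0.536, -0.004, 1.538, 0.003, 1.067, -0.071], TCP at [191.96, -621, 253.29] pointing down, gripper open.
Joint ranges: [-2.7, 2.7], [-0.37, 2.16], [-1.27, 1.26], [0.24, 2.4], [-1.31, 4.45], [0.19, 1.91], [-2.76, 2.76]. Speed limits (rad/s): [2.39, 2.39, 3.14, 3.14, 3.14, 3.14, 3.14].

## Interface

Orientations are given as a rotation vector (axis times angle).
In Python, from workcell import ctrl gives the robot as it stands.
- The arm moves only by the tool play_rows, never from a script. Its argument "deltas" is a list of rows, each a list of 7 numbers: the shift along the world's x, y, z in m, then the turn, a rotation vector about the world's x, y, z in degrees, then the finger opening in m, from 0 to 0.0854. In form: [[x, y, z, wx, wy, wz, grip], ...]. A call has 1 to 20 rows; each row shifts and turns the pose as measured when the row begins; what a row does not reach is not made up. A row lasts 1/12 s, in which the tool goes at most 41.7 mm and 7.16 degrees, less where a joint would pass 70% of its speed; a pose out of reach is approached as far as the arm can. A call is refused whole if a number of a shift passes 0.0417 or a number of a turn 7.16, either way. A call with a gripper value outside its range is refused whole. The fingers move at their own pace and stop on an object; "force" is the grip in N (left out, the last holds). Time passes only in rows, so rows that do not move let the fingers close. It gives the time, the measured TCP pose, the force and the opening at its end, in the units of the state.
- ctrl.observe(): the state, without advancing time (a new reading comes with each control period).
- ctrl.get_image(name): name is "scene" or "side" or "wrist"; returns a dict with "pixels" (384x512x3 uint8, red, green, blue), "range_z" (384x512 float32, mm along the optical axis (not along the pixel's ray), 0 where there is no reading), "mtx" (3x3 intrinsics, pixels), "view" (4x4, takes a point from world to camera coordinates). Camera axes: x right, y down, z forward; pixel columns grow to the right and rows downward; lengths in mm; the calibration is good to about 2 mm. A picture is of the moment at which its call begins.
- ctrl.finish_job(): hands the job in, once; it reports no verdict.
The state is a dict: "clock": time; "q": joint angles; "joint_vel": joint speeds; "joint_efforts": joint torques, N m; "tool_pos": TCP position; "tcp_rot": TCP orientation; "ft_force": force on the tool from outside, world axes, zero at the start; "wrist_torque": the same for the moment, N m; "gripper_width": opening from 0.0 (shut) to 1.0 (fully open).
Only numpy, scipy, OpenCV 4.12 (cv2) and the standard library are available. Lean on these libraries where they do the work, as an engineer would, in place of code of your own. Each camera call takes 0.05 s, during which the arm holds its last target.

## Task

Drive the jig's ejector pin down flush with the mallet and stand the mallet back upright on the table, off the jig. Then set the tee bracket flat on the jig, its long side along the long fence, press it into the corner so that it touches both fences at once, and finish with the gripper still holding it there, pushing firmly against both fences. Leave everything else on the table where it is.

Things in the scene. Friction and masses are not known exactly. Their poses are not given: they have to be found in the camera images.
- jig: fixed dark steel plate 150 (x) x 170 (y) x 15 mm high, on the table. Origin: centre of its underside; top face at z = 15 mm. Plate, fences and the bracket's foot are ground smooth and oiled (friction about 0.2). Its own x axis points to the edge with the long fence, its y axis to the edge with the short fence.
- long_fence: fixed aluminium bar on the jig, 20 mm thick (x), 170 mm long (y), 20 mm high above the plate. Origin: centre of its underside, at (65, 0, 15) mm in the jig's frame; same axes as the jig. Its inner face is at x = +55 mm in the jig's frame.
- short_fence: fixed aluminium bar on the jig, 80 mm long (x, from -25 to +55 mm in the jig's frame), 20 mm thick (y), 20 mm high above the plate, at a right angle to the long fence. Origin: centre of its underside, at (15, 75, 15) mm in the jig's frame. Its inner face is at y = +65 mm in the jig's frame.
- corner (a point): the inside corner where both fences' inner faces meet the plate's top face: (55, 65, 15) mm in the jig's frame.
- pin (a joint): upright ejector pin in the jig, 12 mm diameter, in the place where the bracket will sit: 25, 23 mm (x, y) in the jig's frame, so 30 mm from the long fence's face and 42 mm from the short fence's. 0: stands 12 mm proud of the plate; 0.012: down, flush with the plate. It is stiff (moves under about 8 N) and stays where it is left.
- pin_top (a point): centre of the pin's top face; 12 mm above the plate when the pin is fully up (it may start up to 3 mm lower).
- mallet: loose turned wooden mallet, about 0.22 kg, standing on its head with the handle straight up. Origin: centre of the head's flat underside (its striking face, 35 mm across); z runs up the handle. Dark head up to 37 mm diameter and 64 mm high, then the light round handle, 20 to 24 mm diameter, up to 155 mm.
- bracket: loose plain steel tee bracket, about 0.4 kg, an upside-down T: foot 60 (x) x 84 (y) x 16 mm high, and on the middle of it along its whole length an upright web 16 mm thick (x), 84 mm long (y), reaching up to 50 mm. Origin: centre of the foot's underside; z up. Seated in the corner with its y axis along the long fence (either way round) its origin is 30 mm from the long fence's face, 42 mm from the short fence's face and 15 mm above the table, right over the pin.
- wax_tin: bystander: round wax tin, 67 mm across, 24 mm high, on the table away from the work; origin: centre of its underside. Leave it where it is.
- cork_big: bystander: cork stopper, 33 mm across, 32 mm high, on the table away from the work; origin: centre of its underside. Leave it where it is.
- tweezers_long: bystander: long steel tweezers lying flat, 22 x 195 x 11 mm, on the table away from the work; origin: centre of its underside. Leave it where it is.
- tumbler_amber: bystander: amber glass tumbler, 62 mm across, 82 mm high, on the table away from the work; origin: centre of its underside. Leave it where it is.
- tape_roll: bystander: roll of tape lying flat, 104 mm across, 25 mm high, on the table away from the work; origin: centre of its underside. Leave it where it is.
- optic_mould: bystander: round brass mould, 68 mm across, 54 mm high, on the table away from the work; origin: centre of its underside. Leave it where it is.
There are look-alikes about, which are no part of the job. There is more than one size of the mallet; the job needs the smallest.

How it is judged:
By the outcome, as a careful person would: the job done as asked, in the order asked, and still so for the second after the job is handed in, while the arm keeps its last pose, push and grip.
It also fails if it takes over 59 s, if anything falls off the work surface, if the arm or the gripper's body presses on something with over 40 N, if the wrist force passes 120 N, or if a joint passes its speed limit or range.

## Working session

There is one attempt and no reset: what is moved stays moved. The work goes in short steps, Python scripts to look and compute and a tool call to move; the robot and the scene stay as the last step left them, time stands still between calls to the robot, and variables do not carry over. Pictures are saved under pics/ and viewed, and the job is handed in when it is done.

Besides the shell and the picture viewer there is one more tool, called after "Request:" by a JSON object that holds its "method" and its "body", one argument or row to a line. play_rows: Moves the arm, as the interface text tells. Its arguments: {"type":"object","properties":{"deltas":{"type":"array"},"force":{"type":"number"}},"required":["deltas"]}

```bash
mkdir -p pics; ls; cat > h.py <<'E'
import numpy as np,cv2
from workcell import ctrl
def grab(n,save=None):
    d=ctrl.get_image(n); d={k:np.array(v) for k,v in d.items()}
    np.savez('%s.npz'%(save or n),**d)
    if save: cv2.imwrite('pics/%s.png'%save,d['pixels'][:,:,::-1])
    return d
def cloud(d):
    K=d['mtx'];V=d['view'];z=d['range_z'].astype(float)
    v,u=np.mgrid[:z.shape[0],:z.shape[1]]
    P=np.stack([(u-K[0,2])/K[0,0]*z,(v-K[1,2])/K[1,1]*z,z],-1)
    W=(P-V[:3,3])@V[:3,:3]
    W[z<=0]=np.nan
    return W
def ray(d,u,v,h):
    K=d['mtx'];V=d['view'];R=V[:3,:3];c=-R.T@V[:3,3]
    r=R.T@np.array([(u-K[0,2])/K[0,0],(v-K[1,2])/K[1,1],1.])
    return c+r*(h-c[2])/r[2]
def load(n): return dict(np.load('%s.npz'%n))
E
python3 - <<'E'
from h import *
for n in ['scene','side','wrist']:
    d=grab(n,n+'0'); print(n,d['mtx'].round(1).tolist(),d['view'].round(3).tolist())
print(ctrl.observe())
E
```

```text
pics
scene [[431.7, 0.0, 251.3], [0.0, 431.7, 192.6], [0.0, 0.0, 1.0]] [[-0.441, -0.897, 0.021, 225.192], [-0.61, 0.282, -0.74, 309.229], [0.658, -0.339, -0.672, 1351.78], [0.0, 0.0, 0.0, 1.0]]
side [[396.4, 0.0, 252.2], [0.0, 396.4, 186.8], [0.0, 0.0, 1.0]] [[0.877, -0.48, 0.014, -360.473], [-0.171, -0.339, -0.925, 149.469], [0.449, 0.809, -0.38, 1052.972], [0.0, 0.0, 0.0, 1.0]]
wrist [[264.5, 0.0, 257.8], [0.0, 264.5, 195.0], [0.0, 0.0, 1.0]] [[0.296, -0.955, -0.001, -649.484], [-0.904, -0.281, 0.322, -41.803], [-0.308, -0.094, -0.947, 381.076], [0.0, 0.0, 0.0, 1.0]]
{'clock': 0.15, 'q': array([ 1.20480105,  0.53700105, -0.00443107,  1.53859103,  0.00260032,
        1.06731704, -0.07119143]), 'joint_vel': array([-2.57387042e-04, -2.91799693e-03,  6.17303497e-04, -3.00969781e-03,
       -3.82056172e-05,  6.42376560e-04, -6.36073078e-04]), 'joint_efforts': array([ 1.64012792e-03, -5.83782756e+01,  1.04983415e+00, -2.59350353e+01,
        1.25420609e-02,  6.45941982e-03,  3.75127956e-05]), 'tool_pos': array([ 191.82323861, -620.59463622,  252.63013882]), 'tcp_rot': array([-3.10508424e+00, -4.69079248e-01,  4.65542251e-04]), 'ft_force': array([-0.56527412, -0.27440964,  0.62478417]), 'wrist_torque': array([ 0.01080574, -0.00069927,  0.055654  ]), 'gripper_width': 0.9965811417667512}
```

View pics/scene0.png

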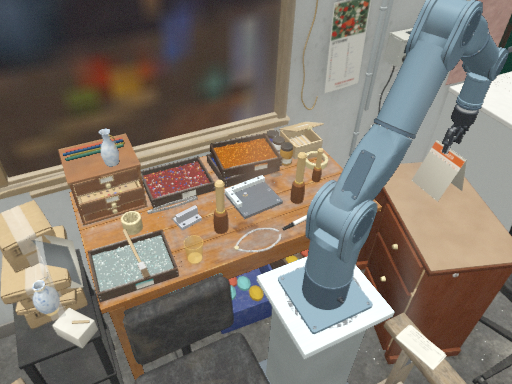

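View pics/side0.png

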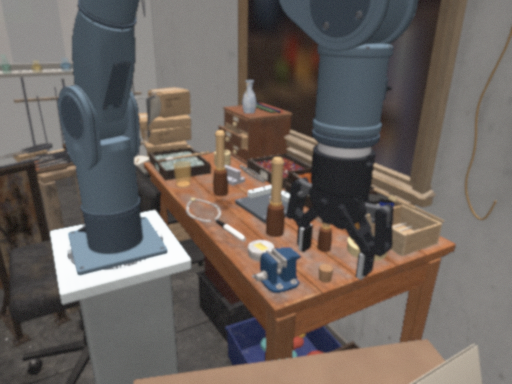

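View pics/wrist0.png

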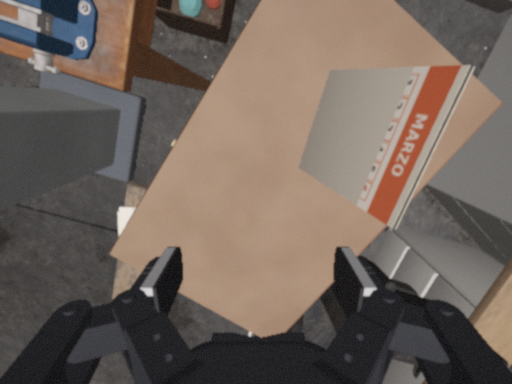

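```bash
python3 - <<'E'
from h import *
s=load('scene0')['pixels'][:,:,::-1];t=load('side0')['pixels'][:,:,::-1]
a=cv2.resize(s[140:270,80:340],(780,390),interpolation=cv2.INTER_CUBIC)
b=cv2.resize(t[120:300,150:450],(780,468),interpolation=cv2.INTER_CUBIC)
cv2.imwrite('pics/c1.png',a);cv2.imwrite('pics/c2.png',b)
E
```

```text
(no output)
```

View pics/c1.png

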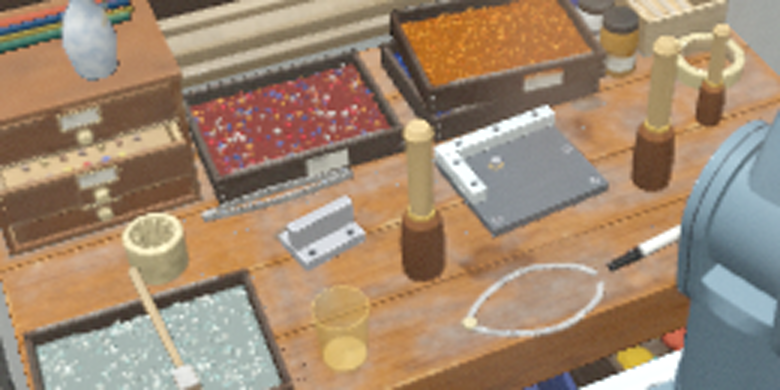

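View pics/c2.png

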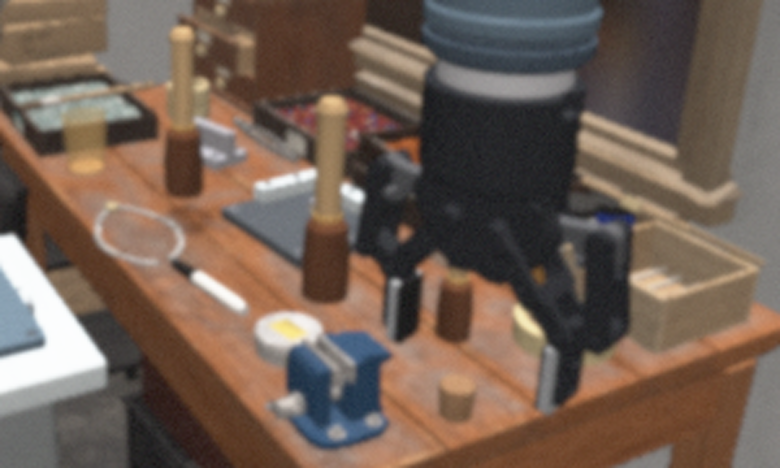

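```bash
python3 - <<'E'
from h import *
d=load('scene0');W=cloud(d)
print('table z',np.nanmedian(W[225:232,270:285,2]), W[232,140])
# top-down height map
pts=W.reshape(-1,3);rgb=d['pixels'].reshape(-1,3)
m=np.isfinite(pts[:,0])&(pts[:,2]>-30)&(pts[:,2]<300)
p=pts[m];c=rgb[m]
x0,x1,y0,y1=100,1000,-900,900
print(p.min(0),p.max(0))
for name,(u0,u1,v0,v1) in dict(mA=(212,230,178,235),mB=(289,307,150,205),mC=(311,323,148,183)).items():
    q=W[v0:v1,u0:u1].reshape(-1,3);q=q[np.isfinite(q[:,0])]
    for h in range(0,260,20):
        s=q[(q[:,2]>h)&(q[:,2]<h+20)]
        # use nearest points
        print(name,h,len(s),np.median(s,0).round(0) if len(s) else '')
E
```

```text
table z -0.5499987991093378 [492.50770191 447.83667993  -5.46590479]
[ -154.69643027 -1801.39271667   -29.99413244] [851.92150826 889.12047703 299.98576459]
mA 0 172 [469. 147.   5.]
mA 20 138 [521. 126.  31.]
mA 40 76 [365. 188.  48.]
mA 60 65 [367. 192.  70.]
mA 80 73 [372. 191.  87.]
mA 100 37 [373. 189. 111.]
mA 120 37 [373. 189. 129.]
mA 140 38 [373. 189. 148.]
mA 160 37 [372. 188. 169.]
mA 180 40 [373. 189. 191.]
mA 200 61 [375. 186. 214.]
mA 220 15 [380. 186. 221.]
mA 240 0 
mB 0 151 [ 445. -174.    4.]
mB 20 107 [ 585. -217.   30.]
mB 40 75 [ 390. -135.   48.]
mB 60 80 [ 387. -134.   70.]
mB 80 65 [ 392. -131.   87.]
mB 100 30 [ 392. -133.  112.]
mB 120 35 [ 394. -133.  130.]
mB 140 33 [ 392. -134.  149.]
mB 160 36 [ 391. -133.  171.]
mB 180 38 [ 392. -133.  190.]
mB 200 55 [ 395. -135.  214.]
mB 220 8 [ 401. -139.  221.]
mB 240 0 
mC 0 113 [ 534. -300.   12.]
mC 20 77 [ 480. -288.   25.]
mC 40 40 [ 463. -263.   52.]
mC 60 27 [ 467. -268.   69.]
mC 80 20 [ 467. -266.   89.]
mC 100 23 [ 465. -268.  111.]
mC 120 21 [ 465. -268.  131.]
mC 140 23 [ 468. -268.  149.]
mC 160 0 
mC 180 0 
mC 200 0 
mC 220 0 
mC 240 0
```

Mallet look-alikes, in scene pixels: A at (221,210) and B at (298,180), both about 222 mm tall, and C at (317,168), 155 mm tall. C is the smallest, so it's the one I want. Next I'll make a top-down map to locate the jig and bracket.

```bash
python3 - <<'E'
from h import *
d=load('scene0');W=cloud(d)
pts=W.reshape(-1,3);rgb=d['pixels'].reshape(-1,3)
m=np.isfinite(pts[:,0])&(pts[:,2]>-30)&(pts[:,2]<230)
p=pts[m];c=rgb[m];o=np.argsort(p[:,2]);p=p[o];c=c[o]
# image: right = -y, up = +x, 1px=1.5mm; y 500..-550 ; x 250..850
im=np.zeros((420,760,3),np.uint8)
u=((500-p[:,1])/1.4).astype(int);v=((850-p[:,0])/1.4).astype(int)
k=(u>=1)&(u<759)&(v>=1)&(v<419)
for du in(0,1):
  for dv in (0,1): im[v[k]+dv,u[k]+du]=c[k][:,::-1]
for x in range(300,850,100): cv2.putText(im,str(x),(0,int((850-x)/1.4)),0,.35,(255,255,255))
for y in range(-500,501,100): cv2.putText(im,str(y),(int((500-y)/1.4),415),0,.35,(255,255,255))
cv2.imwrite('pics/top.png',im)
cv2.imwrite('pics/c3.png',np.vstack([cv2.resize(d['pixels'][170:222,218:288,::-1],None,fx=7,fy=7,interpolation=cv2.INTER_CUBIC)]))
cv2.imwrite('pics/c4.png',np.vstack([cv2.resize(d['pixels'][200:235,165:210,::-1],None,fx=12,fy=12,interpolation=cv2.INTER_CUBIC)]))
E
```

```text
(no output)
```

View pics/top.png

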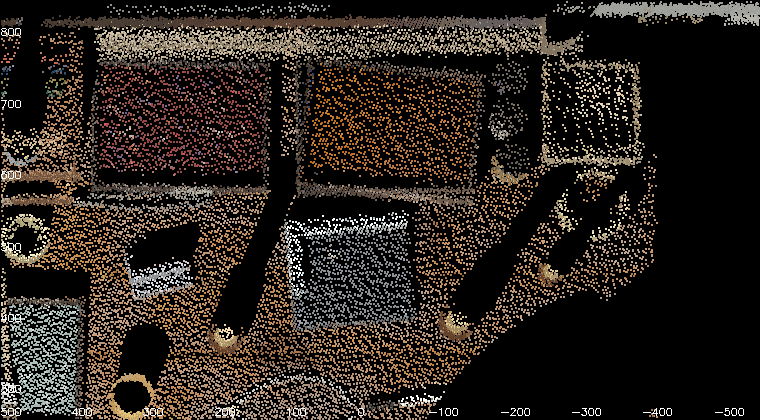

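View pics/c3.png

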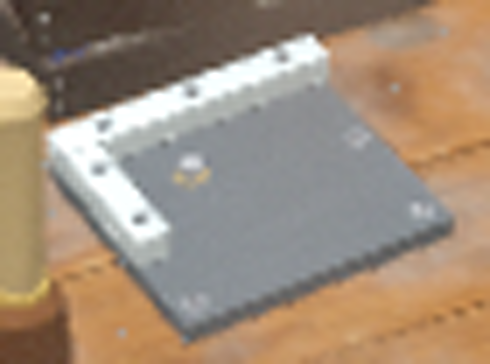

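View pics/c4.png

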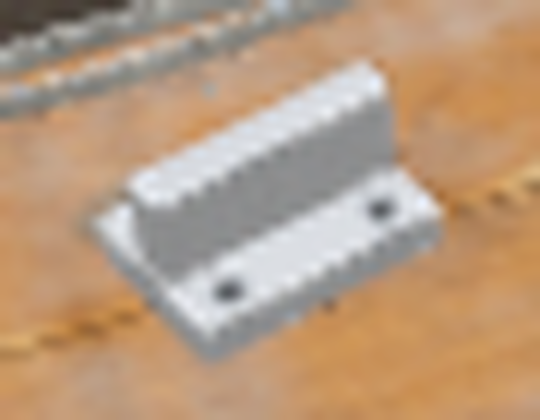

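```bash
cat >> h.py <<'E'
from scipy.optimize import least_squares
def toplocal(W,box,z0,z1):
    x0,x1,y0,y1=box
    q=W.reshape(-1,3);k=np.isfinite(q[:,0]);q=q[k]
    k=(q[:,0]>x0)&(q[:,0]<x1)&(q[:,1]>y0)&(q[:,1]<y1)&(q[:,2]>z0)&(q[:,2]<z1)
    return q[k]
E
python3 - <<'E'
from h import *
d=load('scene0');W=cloud(d);im=d['pixels'].astype(int)
bx=(380,570,-90,120)
q=toplocal(W,bx,30,42);print('fence n',len(q),np.median(q[:,2]))
r=cv2.minAreaRect(q[:,:2].astype(np.float32));print(r)
l=q[(q[:,1]<70)&(q[:,0]>500)];print('long',len(l)); 
f=np.polyfit(l[:,1],l[:,0],1);print('x=f(y)',f,'yaw deg',-np.degrees(np.arctan(f[0])))
print('x spread about fit',np.percentile(l[:,0]-np.polyval(f,l[:,1]),[1,10,50,90,99]).round(1))
s=q[(q[:,0]<505)];print('short',len(s));f2=np.polyfit(s[:,0],s[:,1],1);print(f2,np.degrees(np.arctan(f2[0])),np.percentile(s[:,1]-np.polyval(f2,s[:,0]),[1,50,99]).round(1),s.min(0),s.max(0))
q=toplocal(W,bx,10,20);print('plate z',np.median(q[:,2]));print(cv2.minAreaRect(q[:,:2].astype(np.float32)))
# bracket
q=toplocal(W,(380,540,200,345),8,60)
print(np.histogram(q[:,2],bins=range(8,60,3)))
t=q[q[:,2]>46];r=cv2.minAreaRect(t[:,:2].astype(np.float32));print('web top',len(t),t.mean(0),r)
f=np.polyfit(t[:,1],t[:,0],1);print('yaw',-np.degrees(np.arctan(f[0])),f)
t=q[(q[:,2]>13)&(q[:,2]<19)];print('foot',len(t),cv2.minAreaRect(t[:,:2].astype(np.float32)))
# mallet C handle
q=toplocal(W,(440,520,-310,-240),75,150);print(len(q));
A=np.c_[2*q[:,:2],np.ones(len(q))];s=np.linalg.lstsq(A,(q[:,:2]**2).sum(1),rcond=None)[0];print('circle',s[:2],np.sqrt(s[2]+s[0]**2+s[1]**2))
q=toplocal(W,(440,520,-310,-240),150,170);print('top',len(q),q.mean(0))
E
```

```text
fence n 222 33.32799532481722
((495.1001892089844, 13.413398742675781), (105.80945587158203, 169.5542449951172), 5.213562965393066)
long 120
x=f(y) [-1.04195951e-01  5.36362003e+02] yaw deg 5.9485229059640226
x spread about fit [-13.6  -8.6  -0.6   9.9  12.7]
short 63
[ 0.0910485  43.57505041] 5.202350967369768 [-10.6  -0.3   9.9] [434.74851561  74.47020112  30.07862032] [504.53917472  97.71741914  40.0810456 ]
plate z 13.6472218770625
((469.3213195800781, 11.005821228027344), (153.48770141601562, 172.4838409423828), 5.000098705291748)
(array([26, 61, 62, 30, 18,  8, 12, 16, 14, 13, 16, 19, 24, 41, 19,  5,  1]), array([ 8, 11, 14, 17, 20, 23, 26, 29, 32, 35, 38, 41, 44, 47, 50, 53, 56,
       59]))
web top 76 [466.79285872 276.29243511  49.29614959] ((446.8209228515625, 245.29757690429688), (140.02911376953125, 67.30484008789062), 55.46004867553711)
yaw -9.928314579335247 [1.75037218e-01 4.18431399e+02]
foot 111 ((447.8440856933594, 260.40643310546875), (144.82919311523438, 68.03267669677734), 65.99482727050781)
83
circle [ 469.81058596 -270.30900657] 7.795259925803399
top 10 [ 469.05274575 -269.88149382  153.89237942]
```

Request:
{"method": "play_rows", "body": {
  "deltas": [
    [0.025, 0.032, 0, 0, 0, 0, 0.0854],
    [0.025, 0.032, 0, 0, 0, 0, 0.0854],
    [0.025, 0.032, 0, 0, 0, 0, 0.0854],
    [0.025, 0.032, 0, 0, 0, 0, 0.0854],
    [0.025, 0.032, 0, 0, 0, 0, 0.0854],
    [0.025, 0.032, 0, 0, 0, 0, 0.0854],
    [0.025, 0.032, 0, 0, 0, 0, 0.0854],
    [0.025, 0.032, 0, 0, 0, 0, 0.0854],
    [0, 0, 0, 0, 0, 0, 0.0854]
  ]
}}

```text
clock: 0.9
tool_pos: [390.7, -354.2, 250.3]
tcp_rot: [-3.106, -0.456, 0.007]
ft_force: [1.1, -0.8, -0.7]
gripper_width: 1.0
```

```bash
python3 - <<'E'
from h import *
d=grab('wrist','w1'); o=ctrl.observe(); print(o['tool_pos'],o['tcp_rot'],o['q'],o['clock']);V=d['view'];print('cam',-V[:3,:3].T@V[:3,3])
E
```

```text
[ 388.23803608 -357.4112875   250.24766456] [-3.10805377 -0.45181382  0.0100379 ] [ 0.74484622  0.33842218 -0.10913732  1.85646533  0.04914159  0.95426472
 -0.66885174] 0.95
cam [ 471.30889067 -330.70858432  370.93004675]
```

View pics/w1.png

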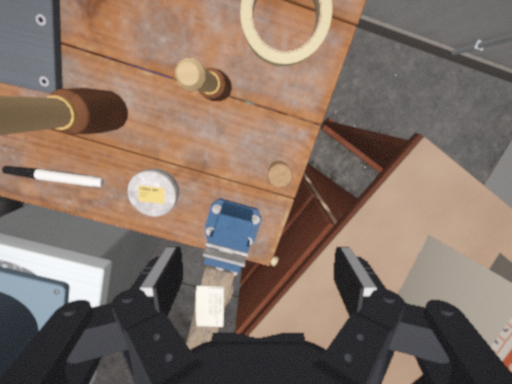

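The wrist view shows mallet C with its handle top at about (190,73). Mallet B is at (60,110), and the wax tin, pen, cork, vise and tape roll are all clear of the reach.

```bash
python3 - <<'E'
from h import *
d=load('w1');im=d['pixels']
cv2.imwrite('pics/c5.png',cv2.resize(im[40:120,150:260,::-1],None,fx=7,fy=7,interpolation=cv2.INTER_CUBIC))
for u,v in [(190,73),(189,73)]: print(ray(d,u,v,155))
for u,v in [(215,86),(217,84)]: print(ray(d,u,v,32))
W=cloud(d)
q=toplocal(W,(440,520,-310,-240),146,165);print('top',len(q),q.mean(0),cv2.minEnclosingCircle(q[:,:2].astype(np.float32)))
E
```

```text
[ 477.47667268 -275.45079999  155.        ]
[ 477.26217616 -274.7363448   155.        ]
[ 475.70203167 -275.34588537   32.        ]
[ 478.51822855 -277.09494713   32.        ]
top 773 [ 476.30579778 -275.07019174  153.67092606] ((476.4674377441406, -273.87103271484375), 11.592799186706543)
```

View pics/c5.png

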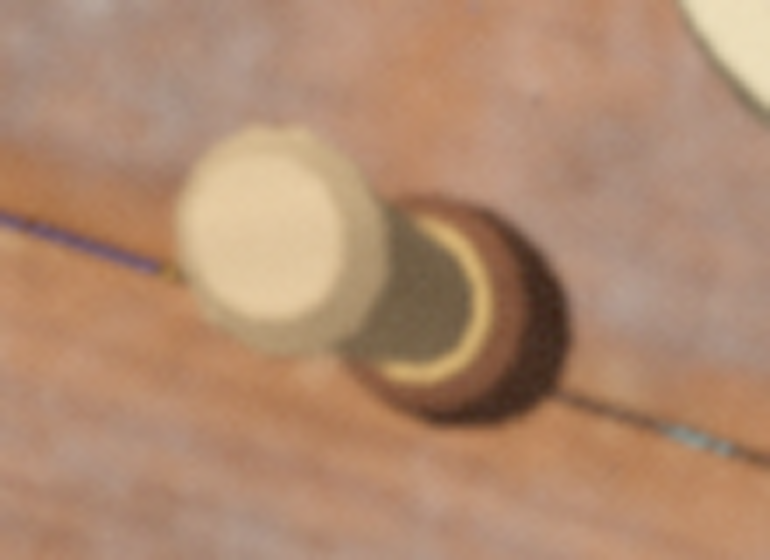

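Request:
{"method": "play_rows", "body": {
  "deltas": [
    [0.029, 0.027, 0, 0, 0, 0, 0.0854],
    [0.029, 0.027, 0, 0, 0, 0, 0.0854],
    [0.024, 0.022, 0, 0, 0, 0, 0.0854],
    [0, 0, 0, 0, 0, 0, 0.0854],
    [0, 0, 0, 0, 0, 0, 0.0854]
  ],
  "force": 100
}}

```text
clock: 1.37
tool_pos: [466.4, -286.1, 249.7]
tcp_rot: [3.109, 0.44, -0.015]
ft_force: [-0.3, -0.4, -0.4]
gripper_width: 0.996
```

```bash
python3 - <<'E'
from h import *
from scipy.spatial.transform import Rotation as R
o=ctrl.observe(); print(o['tool_pos'],R.from_rotvec(o['tcp_rot']).as_matrix().round(4),o['joint_vel'].round(3))
E
```

```text
[ 466.39936394 -286.06089584  249.73271015] [[ 9.607e-01  2.774e-01 -9.500e-03]
 [ 2.774e-01 -9.608e-01 -2.800e-03]
 [-9.900e-03  1.000e-04 -1.000e+00]] [-0.041  0.016 -0.025 -0.019 -0.024 -0.008 -0.014]
```

Request:
{"method": "play_rows", "body": {
  "deltas": [
    [0.01, 0.011, -0.01, 0.16, -0.54, 0, 0.0854],
    [0, 0, -0.035, 0, 0, 0, 0.0854],
    [0, 0, -0.035, 0, 0, 0, 0.0854],
    [0, 0, -0.03, 0, 0, 0, 0.0854],
    [0, 0, -0.012, 0, 0, 0, 0.0854],
    [0, 0, 0, 0, 0, 0, 0.0854]
  ]
}}

```text
clock: 1.87
tool_pos: [472.4, -284.8, 124.8]
tcp_rot: [3.106, 0.423, 0.003]
ft_force: [-0.0, -0.0, 0.0]
gripper_width: 1.002
```

```bash
cat >> h.py <<'E'
from scipy.spatial.transform import Rotation as Ro
def st():
    o=ctrl.observe();M=Ro.from_rotvec(o['tcp_rot']).as_matrix();z=M[:,2];y=M[:,1]
    w=np.degrees(np.cross(z,[0,0,-1]))
    print('t',o['clock'],'p',o['tool_pos'].round(1),'fixtilt',w.round(2),'y axis deg',np.degrees(np.arctan2(y[1],y[0])).round(2),'F',o['ft_force'].round(1),'g',round(o['gripper_width'],3),'q',o['q'].round(2))
E
python3 - <<'E'
from h import *
st(); grab('wrist','w2')
E
```

```text
t 1.8667 p [ 472.4 -284.8  124.8] fixtilt [0.4  0.18 0.  ] y axis deg -74.5 F [-0. -0.  0.] g 1.002 q [ 0.56  0.55 -0.13  1.89  0.11  0.7  -0.94]
```

View pics/w2.png

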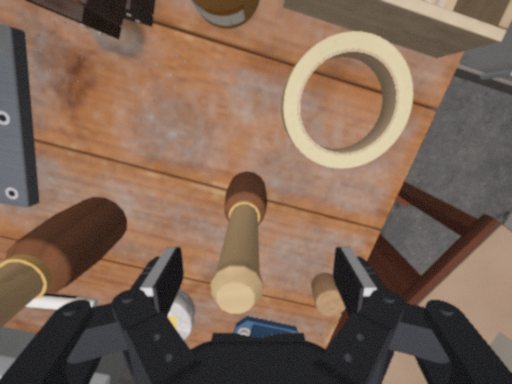

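Request:
{"method": "play_rows", "body": {
  "deltas": [
    [0.004, 0.01, -0.002, 0.4, 0.18, 0, 0.0854],
    [0, 0, 0, 0, 0, 0, 0.0854],
    [0, 0, 0, 0, 0, 0, 0.0854]
  ]
}}

```text
clock: 2.17
tool_pos: [476.7, -277.6, 126.1]
tcp_rot: [3.111, 0.416, 0.003]
ft_force: [-0.1, -0.3, 0.4]
gripper_width: 0.998
```

```bash
python3 - <<'E'
from h import *
st(); d=grab('wrist','w3')
W=cloud(d)
q=toplocal(W,(440,520,-310,-240),146,165);print('top',len(q),q.mean(0),cv2.minEnclosingCircle(q[:,:2].astype(np.float32)))
E
```

```text
t 2.1667 p [ 476.7 -277.6  126.1] fixtilt [0.14 0.13 0.  ] y axis deg -74.76 F [-0.1 -0.3  0.4] g 0.998 q [ 0.55  0.55 -0.13  1.89  0.11  0.71 -0.95]
top 1944 [ 480.37380968 -272.89112502  153.04246911] ((476.9350280761719, -273.4172058105469), 11.875410079956055)
```

View pics/w3.png

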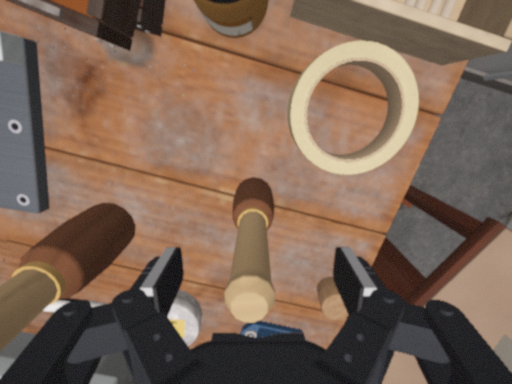

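Request:
{"method": "play_rows", "body": {
  "deltas": [
    [-0.001, 0.004, -0.002, 0.1, 0.1, 0, 0.0854],
    [0, 0, 0, 0, 0, 0, 0.06],
    [0, 0, 0, 0, 0, 0, 0.03],
    [0, 0, 0, 0, 0, 0, 0.0],
    [0, 0, 0, 0, 0, 0, 0.0],
    [0, 0, 0, 0, 0, 0, 0.0],
    [0, 0, 0, 0, 0, 0, 0.0],
    [0, 0, 0, 0, 0, 0, 0.0]
  ],
  "force": 100
}}

```text
clock: 2.88
tool_pos: [477.8, -273.4, 127.3]
tcp_rot: [3.11, 0.418, 0.008]
ft_force: [0.1, -0.2, -0.5]
gripper_width: 0.222
```

```bash
python3 - <<'E'
from h import *
st()
E
```

```text
t 2.8833 p [ 477.8 -273.4  127.3] fixtilt [0.15 0.33 0.  ] y axis deg -74.7 F [ 0.1 -0.2 -0.5] g 0.222 q [ 0.54  0.54 -0.13  1.89  0.11  0.7  -0.96]
```

Request:
{"method": "play_rows", "body": {
  "deltas": [
    [0, 0, 0.02, 0.1, 0.3, 0, 0],
    [0.008, 0, 0.035, 0, 0, 0, 0],
    [0.008, 0, 0.035, 0, 0, 0, 0],
    [0.01, 0.03, 0.01, 0, 0, 0, 0],
    [0.005, 0.038, 0, 0, 0, 0, 0],
    [0, 0.04, 0, 0, 0, 0, 0],
    [0, 0.04, 0, 0, 0, 0, 0],
    [0, 0.04, 0, 0, 0, 0, 0],
    [0, 0.04, 0, 0, 0, 0, 0],
    [0, 0, 0, 0, 0, 0, 0]
  ]
}}

```text
clock: 3.72
tool_pos: [502.7, -39.3, 228.2]
tcp_rot: [-3.114, -0.401, 0.009]
ft_force: [-0.8, -0.0, -2.9]
gripper_width: 0.225
```

```bash
python3 - <<'E'
from h import *
st(); grab('wrist','w4');grab('scene','s4')
E
```

```text
t 3.7167 p [502.7 -39.3 228.2] fixtilt [-0.06 -0.35 -0.  ] y axis deg -75.33 F [-0.8 -0.  -2.9] g 0.225 q [ 0.18  0.34 -0.24  1.93  0.1   0.89 -1.42]
```

View pics/w4.png

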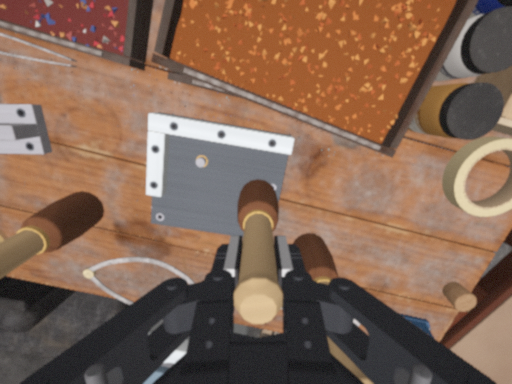

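View pics/s4.png

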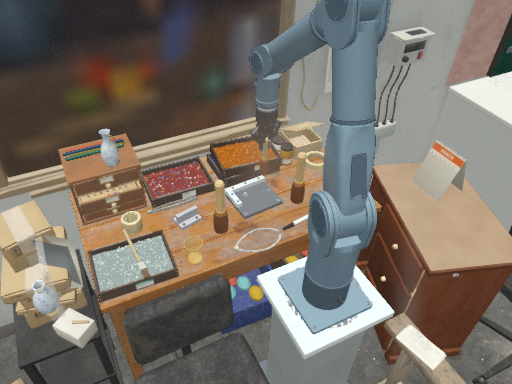

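The mallet is held, and the pin shows at about (202,160) in the wrist view. I'll locate the jig and pin from this view.

```bash
cat > jig.py <<'E'
from h import *
def jig(name):
    d=load(name);im=d['pixels'];W=cloud(d)
    # inner fence/plate edge by colour in warped topdown at z=35 (fence tops)
    g=im.astype(int);br=(g.min(-1)>165)&((g.max(-1)-g.min(-1))<40)
    reg=np.isfinite(W[...,0])&(W[...,0]>410)&(W[...,0]<570)&(W[...,1]>-110)&(W[...,1]<130)
    m=(br&reg&(W[...,2]>24)).astype(np.uint8)
    v,u=np.nonzero(m)
    P=np.array([ray(d,a,b,35.) for a,b in zip(u,v)])[:,:2]
    return d,W,m,P
E
python3 - <<'E'
from jig import *
d,W,m,P=jig('w4')
cv2.imwrite('pics/c6.png',cv2.resize(np.hstack([d['pixels'][100:245,130:310,::-1],cv2.cvtColor(m[100:245,130:310]*255,cv2.COLOR_GRAY2BGR)]),(792,320)))
# outer edges: convex hull in top plane
h=cv2.convexHull(P.astype(np.float32))[:,0]
print(len(P)); r=cv2.minAreaRect(P.astype(np.float32)); print(r)
print('pin', [ray(d,202,160,z)[:2].round(1) for z in (15,27)])
q=toplocal(W,(380,570,-100,120),11,19);print('plate z',len(q),np.median(q[:,2]),cv2.minAreaRect(q[:,:2].astype(np.float32)))
E
```

```text
3707
((401.04736328125, -14.805831909179688), (359.52203369140625, 309.03271484375), 30.09467887878418)
pin [array([500. ,  33.9]), array([503.,  32.])]
plate z 8609 15.461084816589349 ((475.4337158203125, 9.563827514648438), (150.2121124267578, 169.9325714111328), 4.98747444152832)
```

View pics/c6.png

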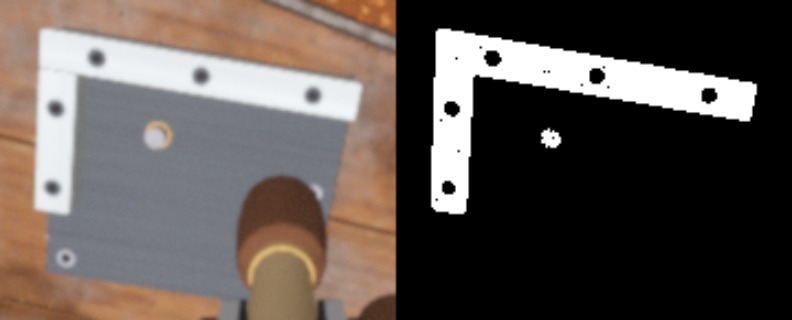

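Request:
{"method": "play_rows", "body": {
  "deltas": [
    [-0.002, 0.037, 0, 0, -0.3, 0, 0],
    [-0.002, 0.037, 0, 0, 0, 0, 0],
    [0, 0, -0.025, 0, 0, 0, 0],
    [0, 0, -0.025, 0, 0, 0, 0],
    [0, 0, -0.01, 0, 0, 0, 0],
    [0, 0, 0, 0, 0, 0, 0]
  ]
}}

```text
clock: 4.32
tool_pos: [499.8, 19.6, 165.8]
tcp_rot: [3.111, 0.368, -0.001]
ft_force: [-0.1, -0.8, -2.8]
gripper_width: 0.225
```

```bash
python3 - <<'E'
from h import *
st(); grab('wrist','w5');grab('side','e5')
E
```

```text
t 4.3167 p [499.8  19.6 165.8] fixtilt [0.49 0.03 0.  ] y axis deg -76.52 F [-0.1 -0.8 -2.8] g 0.225 q [ 0.06  0.42 -0.24  1.99  0.15  0.75 -1.61]
```

View pics/w5.png

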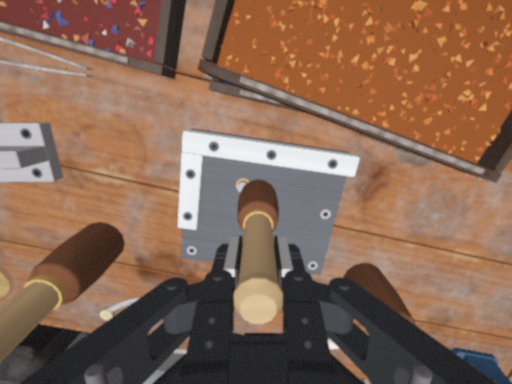

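Request:
{"method": "play_rows", "body": {
  "deltas": [
    [-0.001, 0.014, 0, 0.45, 0, 0, 0],
    [0, 0, 0, 0, 0, 0, 0],
    [0, 0, 0, 0, 0, 0, 0]
  ]
}}

```text
clock: 4.67
tool_pos: [501.9, 33.0, 170.3]
tcp_rot: [3.12, 0.361, 0.011]
ft_force: [0.5, -0.9, -2.8]
gripper_width: 0.221
```

```bash
python3 - <<'E'
from h import *
st()
d=grab('wrist','w6');W=cloud(d)
q=toplocal(W,(380,590,-100,130),11,19);print('plate z',len(q),np.median(q[:,2]),cv2.minAreaRect(q[:,:2].astype(np.float32)))
E
```

```text
t 4.6667 p [501.9  33.  170.3] fixtilt [-0.01  0.42  0.  ] y axis deg -76.8 F [ 0.5 -0.9 -2.8] g 0.221 q [ 0.04  0.41 -0.24  1.99  0.15  0.75 -1.63]
plate z 9217 15.435504224236478 ((498.80548095703125, 24.145217895507812), (199.3747100830078, 193.6779022216797), 5.3460893630981445)
```

View pics/w6.png

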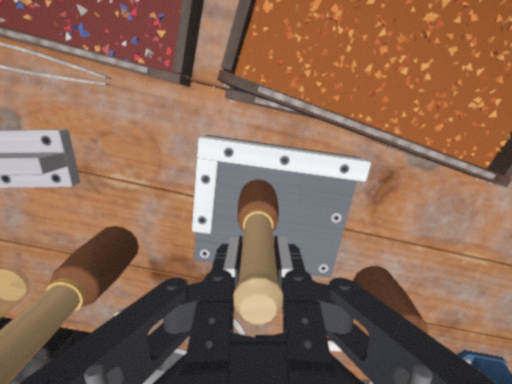

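Request:
{"method": "play_rows", "body": {
  "deltas": [
    [-0.003, 0.002, -0.008, 0, 0.3, 0, 0],
    [0, 0, -0.006, 0, 0, 0, 0],
    [0, 0, -0.004, 0, 0, 0, 0],
    [0, 0, -0.002, 0, 0, 0, 0]
  ]
}}

```text
clock: 5.05
tool_pos: [500.2, 35.8, 150.6]
tcp_rot: [-3.121, -0.362, -0.01]
ft_force: [-1.4, 0.2, 5.7]
gripper_width: 0.222
```

```bash
python3 - <<'E'
from h import *
st()
E
```

```text
t 5.05 p [500.2  35.8 150.6] fixtilt [-0.05  0.35  0.  ] y axis deg -76.78 F [-1.4  0.2  5.7] g 0.222 q [ 0.03  0.44 -0.24  2.    0.16  0.71 -1.64]
```

Request:
{"method": "play_rows", "body": {
  "deltas": [
    [0, 0, -0.004, 0, 0.2, 0, 0],
    [0, 0, -0.004, 0, 0, 0, 0]
  ]
}}

```text
clock: 5.22
tool_pos: [500.9, 35.8, 143.1]
tcp_rot: [-3.12, -0.361, -0.006]
ft_force: [-1.4, -0.1, 6.5]
gripper_width: 0.225
```

Request:
{"method": "play_rows", "body": {
  "deltas": [
    [0, 0, -0.004, 0, 0, 0, 0]
  ]
}}

```text
clock: 5.3
tool_pos: [503.1, 36.3, 141.9]
tcp_rot: [3.121, 0.361, 0.011]
ft_force: [-10.3, -0.5, 63.5]
gripper_width: 0.223
```

Request:
{"method": "play_rows", "body": {
  "deltas": [
    [0, 0, -0.004, 0, 0, 0, 0]
  ]
}}

```text
clock: 5.38
tool_pos: [506.0, 37.0, 141.9]
tcp_rot: [3.12, 0.361, 0.02]
ft_force: [-9.7, -0.3, 47.0]
gripper_width: 0.224
```

Request:
{"method": "play_rows", "body": {
  "deltas": [
    [-0.004, 0, 0.02, 0, 0.5, 0, 0],
    [-0.004, -0.004, 0.03, 0, 0.5, 0, 0],
    [0, -0.03, 0.02, 0, 0, 0, 0],
    [0, -0.035, 0, 0, 0, 0, 0],
    [0, 0, 0, 0, 0, 0, 0]
  ]
}}

```text
clock: 5.8
tool_pos: [499.0, -31.8, 216.1]
tcp_rot: [-3.118, -0.371, 0.003]
ft_force: [-0.3, -1.7, -3.3]
gripper_width: 0.224
```

```bash
python3 - <<'E'
from h import *
st();d=grab('wrist','w7')
cv2.imwrite('pics/c7.png',cv2.resize(d['pixels'][90:230,120:320,::-1],None,fx=4,fy=4,interpolation=cv2.INTER_CUBIC))
W=cloud(d)
q=toplocal(W,(380,590,-100,110),11,19);print('plate z',len(q),np.median(q[:,2]),cv2.minAreaRect(q[:,:2].astype(np.float32)))
E
```

```text
t 5.8 p [499.  -31.8 216.1] fixtilt [-0.07 -0.14 -0.  ] y axis deg -76.43 F [-0.3 -1.7 -3.3] g 0.224 q [ 0.17  0.34 -0.24  1.95  0.1   0.86 -1.46]
plate z 9383 15.462759321624873 ((493.67462158203125, 10.641746520996094), (187.8751220703125, 169.4256134033203), 4.493765354156494)
```

View pics/c7.png

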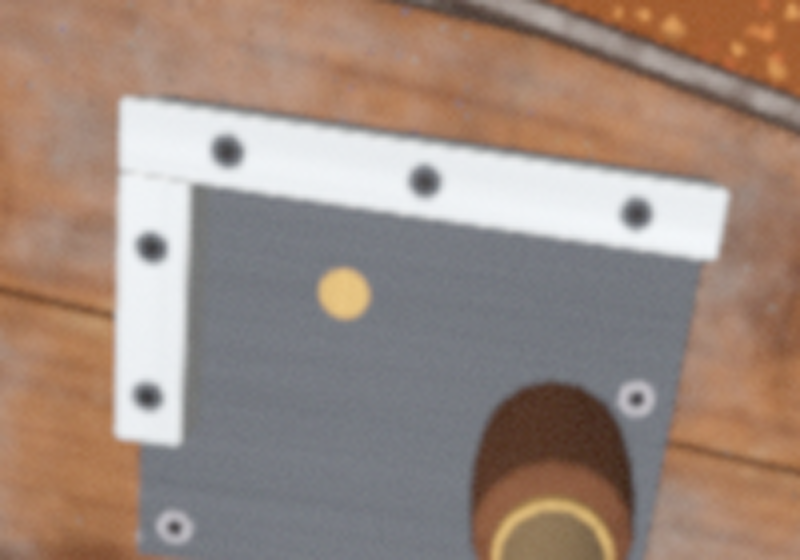

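The pin now shows as a flat disc with no visible side, at about (206,163) in the full frame. I'll compare its depth with the plate around it.

```bash
python3 - <<'E'
from h import *
d=load('w7');W=cloud(d)
print('pin z',np.nanmedian(W[161:166,203:209,2]),'around',np.nanmedian(W[175:185,200:212,2]),np.nanmedian(W[155:170,222:228,2]),'pin xy',ray(d,206,163.4,15))
s=load('w4');Ws=cloud(s);print('before',np.nanmedian(Ws[160:163,199:202,2]))
E
```

```text
pin z 15.794425048068632 around 15.313912573673889 15.482765693548505 pin xy [498.40625133  33.90506494  15.        ]
before 24.52840728446009
```

Pin is flush: 15.8 mm against 15.4 mm for the plate around it, down from 24.5 mm. Returning the mallet to its spot.

Request:
{"method": "play_rows", "body": {
  "deltas": [
    [0.002, -0.04, 0, 0, 0, 0, 0],
    [0.002, -0.04, 0, 0, 0, 0, 0],
    [0, -0.04, 0, 0, 0, 0, 0],
    [-0.002, -0.04, 0, 0, 0, 0, 0],
    [-0.006, -0.04, 0, 0, 0, 0, 0],
    [-0.01, -0.035, 0, 0, 0, 0, 0],
    [0, 0, -0.02, 0, 0, 0, 0],
    [0, 0, -0.015, 0, 0, 0, 0],
    [0, 0, 0, 0, 0, 0, 0]
  ]
}}

```text
clock: 6.6
tool_pos: [483.0, -266.0, 176.0]
tcp_rot: [-3.11, -0.384, 0.003]
ft_force: [-0.3, 0.7, -2.5]
gripper_width: 0.232
```

```bash
python3 - <<'E'
from h import *
st()
E
```

```text
t 6.6 p [ 483. -266.  176.] fixtilt [-0.41 -0.16 -0.  ] y axis deg -75.92 F [-0.3  0.7 -2.5] g 0.232 q [ 0.54  0.48 -0.15  1.86  0.08  0.82 -0.98]
```

Request:
{"method": "play_rows", "body": {
  "deltas": [
    [-0.004, -0.005, -0.02, -0.4, -0.15, 0, 0],
    [0, 0, -0.014, 0, 0, 0, 0],
    [0, 0, -0.008, 0, 0, 0, 0],
    [0, 0, 0, 0, 0, 0, 0]
  ]
}}

```text
clock: 6.93
tool_pos: [479.9, -267.5, 131.9]
tcp_rot: [-3.114, -0.39, 0.002]
ft_force: [-1.3, 0.1, -2.4]
gripper_width: 0.223
```

```bash
python3 - <<'E'
from h import *
st()
E
```

```text
t 6.9333 p [ 479.9 -267.5  131.9] fixtilt [-0.17 -0.08 -0.  ] y axis deg -75.74 F [-1.3  0.1 -2.4] g 0.223 q [ 0.53  0.54 -0.14  1.89  0.1   0.72 -0.98]
```

Request:
{"method": "play_rows", "body": {
  "deltas": [
    [-0.002, -0.005, -0.001, -0.15, 0, 0, 0],
    [0, 0, 0, 0, 0, 0, 0],
    [0, 0, -0.003, 0, 0, 0, 0]
  ]
}}

```text
clock: 7.18
tool_pos: [479.8, -271.4, 129.5]
tcp_rot: [-3.117, -0.395, -0.001]
ft_force: [0.9, 0.4, -2.1]
gripper_width: 0.222
```

Request:
{"method": "play_rows", "body": {
  "deltas": [
    [0, 0, -0.002, 0, 0, 0, 0]
  ]
}}

```text
clock: 7.27
tool_pos: [480.2, -271.5, 128.0]
tcp_rot: [3.116, 0.395, 0.002]
ft_force: [0.8, 0.1, -2.1]
gripper_width: 0.22
```

Request:
{"method": "play_rows", "body": {
  "deltas": [
    [0, 0, -0.001, 0, 0, 0, 0]
  ]
}}

```text
clock: 7.35
tool_pos: [480.6, -271.5, 127.3]
tcp_rot: [3.116, 0.395, 0.004]
ft_force: [-0.1, 0.5, 1.5]
gripper_width: 0.221
```

Request:
{"method": "play_rows", "body": {
  "deltas": [
    [0, 0, -0.001, 0, 0, 0, 0]
  ]
}}

```text
clock: 7.43
tool_pos: [481.0, -271.6, 127.2]
tcp_rot: [3.115, 0.395, 0.005]
ft_force: [-3.4, 2.1, 11.3]
gripper_width: 0.22
```

Request:
{"method": "play_rows", "body": {
  "deltas": [
    [0, 0, 0, 0, 0, 0, 0.024],
    [0, 0, 0, 0, 0, 0, 0.03],
    [0, 0, 0, 0, 0, 0, 0.05],
    [0, 0, 0, 0, 0, 0, 0.0854],
    [0, 0, 0, 0, 0, 0, 0.0854],
    [0, 0, 0, 0, 0, 0, 0.0854],
    [0, 0, 0, 0, 0, 0, 0.0854]
  ]
}}

```text
clock: 8.02
tool_pos: [482.9, -272.4, 129.0]
tcp_rot: [3.113, 0.394, 0.011]
ft_force: [-0.9, -0.3, 0.3]
gripper_width: 0.993
```

```bash
python3 - <<'E'
from h import *
st();d=grab('wrist','w8')
E
```

```text
t 8.0167 p [ 482.9 -272.4  129. ] fixtilt [0.16 0.42 0.  ] y axis deg -75.56 F [-0.9 -0.3  0.3] g 0.993 q [ 0.54  0.55 -0.14  1.89  0.11  0.71 -0.98]
```

View pics/w8.png

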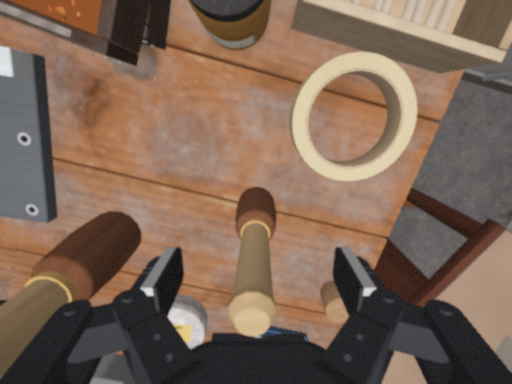

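Mallet stands free and upright at about (478,-272). Next I'll lift, turn the jaws about 90° and go to the bracket.

Request:
{"method": "play_rows", "body": {
  "deltas": [
    [0, 0, 0.04, 0, 0.3, 0, 0.0854],
    [0, 0, 0.041, 0, 0, 0, 0.0854],
    [0, 0, 0.041, 0, 0, 0, 0.0854],
    [0.003, 0.02, 0.03, 0, 0, 7, 0.0854],
    [0.003, 0.038, 0.01, 0, 0, 7, 0.0854],
    [0.003, 0.04, 0, 0, 0, 7, 0.0854],
    [0.003, 0.04, 0, 0, 0, 7, 0.0854],
    [0, 0.04, 0, 0, 0, 7, 0.0854],
    [0, 0.04, 0, 0, 0, 7, 0.0854],
    [0, 0.04, 0, 0, 0, 7, 0.0854],
    [0, 0.04, 0, 0, 0, 7, 0.0854],
    [0, 0.04, 0, 0, 0, 7, 0.0854],
    [0, 0.04, 0, 0, 0, 7, 0.0854],
    [0, 0.04, 0, 0, 0, 7, 0.0854],
    [0, 0.03, 0, 0, 0, 7, 0.0854],
    [0, 0, 0, 0, 0, 5, 0.0854],
    [0, 0, 0, 0, 0, 0, 0.0854]
  ]
}}

```text
clock: 9.48
tool_pos: [486.1, 194.8, 301.3]
tcp_rot: [1.88, 2.502, 0.023]
ft_force: [-0.2, -0.9, -0.1]
gripper_width: 1.0
```

```bash
python3 - <<'E'
from h import *
st();d=grab('wrist','w9');grab('scene','s9')
E
```

```text
t 9.4833 p [486.1 194.8 301.3] fixtilt [-0.26  1.03  0.  ] y axis deg 16.17 F [-0.2 -0.9 -0.1] g 1.0 q [ 0.07  0.33 -0.66  1.8   0.24  1.07 -0.4 ]
```

View pics/w9.png

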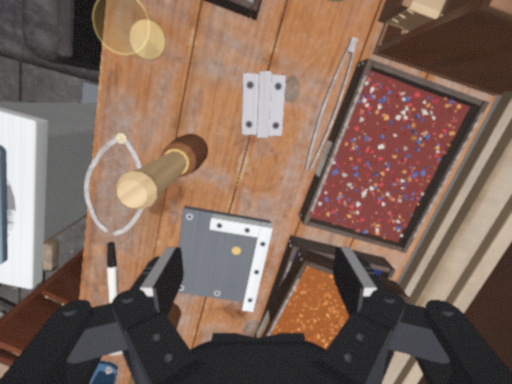

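View pics/s9.png

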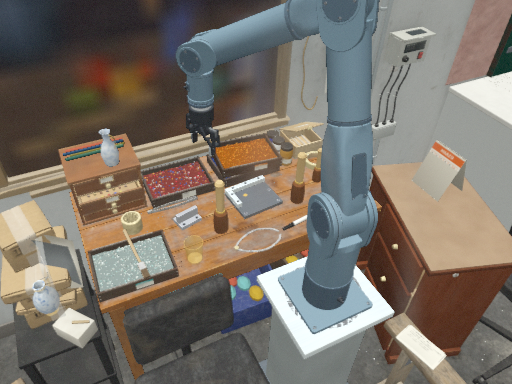

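The bracket is at about (264,105) in the wrist view, its web running vertically. The jig with both fences is in view at (228,260).

```bash
python3 - <<'E'
from h import *
d=load('w9');W=cloud(d)
def rect(q):
    return cv2.minAreaRect(q[:,:2].astype(np.float32))
S=(slice(62,148),slice(235,295))
q=W[S].reshape(-1,3);q=q[np.isfinite(q[:,0])]
t=q[(q[:,2]>46)&(q[:,2]<56)];print('web',len(t),t.mean(0),rect(t))
f=q[(q[:,2]>11)&(q[:,2]<56)];print('all',len(f),rect(f))
c=t-t.mean(0);u,s,vt=np.linalg.svd(c[:,:2],full_matrices=False);print('webdir deg',np.degrees(np.arctan2(vt[0,1],vt[0,0])))
S=(slice(195,325),slice(170,280))
q=W[S].reshape(-1,3);q=q[np.isfinite(q[:,0])]
t=q[(q[:,2]>30)&(q[:,2]<40)];print('fence',len(t),rect(t))
t=q[(q[:,2]>11)&(q[:,2]<40)];print('jig',len(t),np.median(t[:,2]),rect(t))
print('pin',ray(d,236,250.5,15))
cv2.imwrite('pics/c9.png',cv2.resize(d['pixels'][60:320,170:330,::-1],None,fx=3,fy=2.3,interpolation=cv2.INTER_CUBIC))
E
```

```text
web 788 [475.23185905 278.25024012  50.46592251] ((475.7108459472656, 276.6145324707031), (16.06025505065918, 82.74612426757812), 13.754793167114258)
all 2551 ((475.67498779296875, 276.7477111816406), (59.94084548950195, 83.51213073730469), 13.84921932220459)
webdir deg 103.68200669281744
fence 1702 ((508.87548828125, -19.539520263671875), (245.31753540039062, 158.36570739746094), 82.01258850097656)
jig 7403 16.025016824093903 ((495.6423645019531, -21.140960693359375), (183.89808654785156, 234.3369140625), 5.0501861572265625)
pin [499.44282519  33.61920762  15.        ]
```

View pics/c9.png

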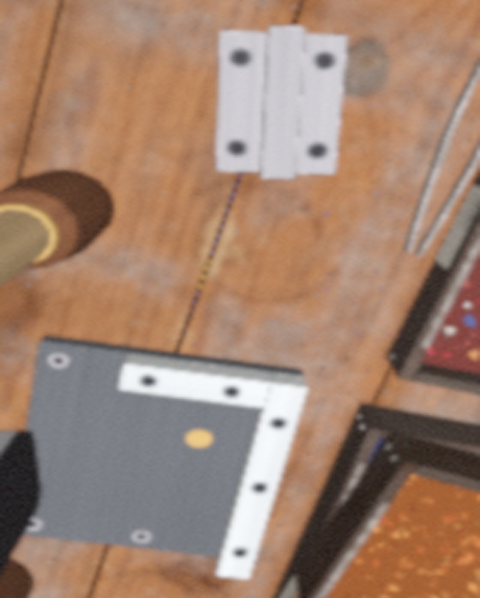

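Request:
{"method": "play_rows", "body": {
  "deltas": [
    [-0.005, 0.04, 0, -0.2, 1.0, -2.4, 0.05],
    [-0.005, 0.04, -0.01, 0, 0, 0, 0.05],
    [0, 0.01, -0.04, 0, 0, 0, 0.05],
    [0, 0, -0.04, 0, 0, 0, 0.05],
    [0, 0, -0.04, 0, 0, 0, 0.05],
    [0, 0, -0.03, 0, 0, 0, 0.05],
    [0, 0, 0, 0, 0, 0, 0.05],
    [0, 0, 0, 0, 0, 0, 0.05]
  ],
  "force": 120
}}

```text
clock: 10.25
tool_pos: [483.2, 273.3, 137.6]
tcp_rot: [2.004, 2.405, 0.002]
ft_force: [0.5, 0.4, 0.6]
gripper_width: 0.585
```

```bash
python3 - <<'E'
from h import *
st()
E
```

```text
t 10.25 p [483.2 273.3 137.6] fixtilt [0.34 0.51 0.  ] y axis deg 10.4 F [0.5 0.4 0.6] g 0.585 q [-0.18  0.6  -0.56  1.86  0.44  0.81 -0.79]
```

Request:
{"method": "play_rows", "body": {
  "deltas": [
    [-0.007, 0.003, -0.02, 0.3, 0.5, 3.3, 0.05],
    [0, 0, -0.03, 0, 0, 0, 0.05],
    [0, 0, -0.02, 0, 0, 0, 0.05],
    [0, 0, 0, 0, 0, 0, 0.05],
    [0, 0, 0, 0, 0, 0, 0.05]
  ]
}}

```text
clock: 10.67
tool_pos: [484.8, 274.2, 75.7]
tcp_rot: [1.952, 2.449, 0.017]
ft_force: [-0.4, 0.5, 0.1]
gripper_width: 0.585
```

```bash
python3 - <<'E'
from h import *
st();d=grab('wrist','w10')
E
```

```text
t 10.6667 p [484.8 274.2  75.7] fixtilt [-0.12  0.82  0.  ] y axis deg 12.91 F [-0.4  0.5  0.1] g 0.585 q [-0.21  0.69 -0.51  1.88  0.52  0.69 -0.81]
```

View pics/w10.png

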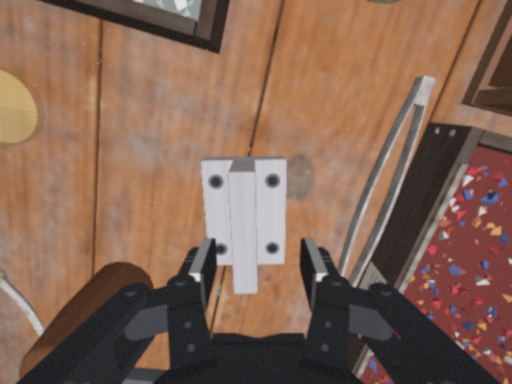

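Request:
{"method": "play_rows", "body": {
  "deltas": [
    [-0.009, 0.003, -0.005, -0.1, 0.8, 0.8, 0.05],
    [-0.001, 0, 0, 0, 0.2, 0, 0.05],
    [-0.001, 0, 0, 0, 0.2, 0, 0.05]
  ]
}}

```text
clock: 10.97
tool_pos: [476.3, 278.4, 75.8]
tcp_rot: [-1.941, -2.467, -0.003]
ft_force: [-0.7, -0.1, -0.7]
gripper_width: 0.582
```

```bash
python3 - <<'E'
from h import *
st();d=grab('wrist','w11')
W=cloud(d)
q=toplocal(W,(430,540,225,340),46,56);print(len(q),cv2.minAreaRect(q[:,:2].astype(np.float32)))
q=toplocal(W,(430,540,225,340),11,19);print(len(q),cv2.minAreaRect(q[:,:2].astype(np.float32)))
E
```

```text
t 10.9667 p [476.3 278.4  75.8] fixtilt [-0.2  -0.06 -0.  ] y axis deg 13.62 F [-0.7 -0.1 -0.7] g 0.582 q [-0.21  0.69 -0.52  1.89  0.51  0.7  -0.8 ]
3071 ((475.6673278808594, 277.02667236328125), (15.994507789611816, 84.55728149414062), 13.623067855834961)
5672 ((475.6991271972656, 277.0591735839844), (60.10607147216797, 84.50655364990234), 13.817246437072754)
```

View pics/w11.png

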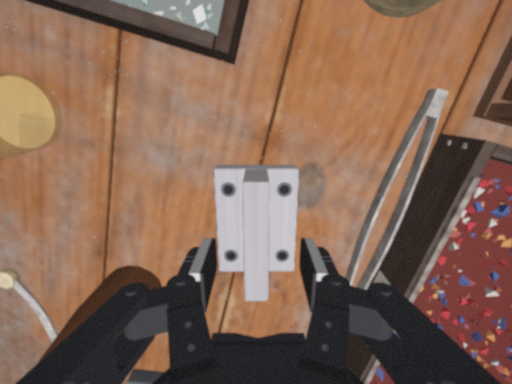

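Request:
{"method": "play_rows", "body": {
  "deltas": [
    [-0.001, -0.001, -0.018, -0.2, 0.1, 0, 0.05],
    [-0.001, 0, -0.013, 0, 0.1, 0, 0.05],
    [-0.001, 0, -0.002, 0, 0.2, 0, 0.05]
  ]
}}

```text
clock: 11.27
tool_pos: [474.7, 278.8, 44.3]
tcp_rot: [-1.939, -2.465, 0.001]
ft_force: [-1.0, -0.0, 1.4]
gripper_width: 0.586
```

```bash
python3 - <<'E'
from h import *
st()
E
```

```text
t 11.2667 p [474.7 278.8  44.3] fixtilt [-0.16 -0.26 -0.  ] y axis deg 13.61 F [-1.  -0.   1.4] g 0.586 q [-0.24  0.74 -0.49  1.89  0.55  0.65 -0.83]
```

Request:
{"method": "play_rows", "body": {
  "deltas": [
    [0, -0.001, 0, -0.2, -0.2, 0, 0.035],
    [0, 0, 0, 0, 0, 0, 0.02],
    [0, 0, 0, 0, 0, 0, 0.0],
    [0, 0, 0, 0, 0, 0, 0.0],
    [0, 0, 0, 0, 0, 0, 0.0],
    [0, 0, 0, 0, 0, 0, 0.0],
    [0, 0, 0, 0, 0, 0, 0.0]
  ],
  "force": 120
}}

```text
clock: 11.85
tool_pos: [474.1, 277.5, 44.7]
tcp_rot: [-1.942, -2.469, 0.004]
ft_force: [-1.0, -0.6, -2.7]
gripper_width: 0.161
```

```bash
python3 - <<'E'
from h import *
st();d=grab('wrist','w12')
W=cloud(d)
q=toplocal(W,(430,540,225,340),11,19);print(len(q),cv2.minAreaRect(q[:,:2].astype(np.float32)))
E
```

```text
t 11.85 p [474.1 277.5  44.7] fixtilt [ 0.11 -0.12  0.  ] y axis deg 13.61 F [-1.  -0.6 -2.7] g 0.161 q [-0.24  0.74 -0.49  1.89  0.55  0.65 -0.83]
4664 ((472.031494140625, 286.7568664550781), (60.300662994384766, 63.999671936035156), 13.74779987335205)
```

View pics/w12.png

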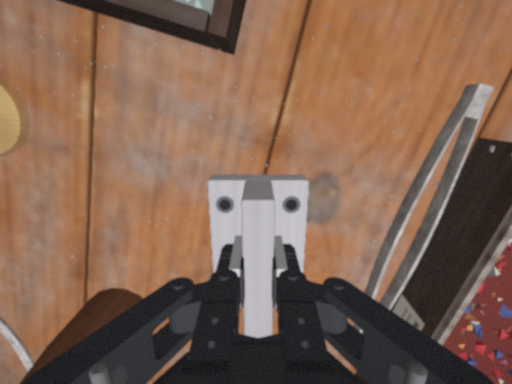

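Request:
{"method": "play_rows", "body": {
  "deltas": [
    [0, 0, 0.03, 0, 0, 0, 0],
    [0.002, 0, 0.035, 0, 0, 0, 0],
    [0.003, -0.03, 0.01, 0, 0, -2, 0],
    [0.003, -0.036, 0, 0, 0, -2, 0],
    [0.003, -0.038, 0, 0, 0, -2, 0],
    [0.002, -0.038, 0, 0, 0, -2, 0],
    [0, -0.038, 0, 0, 0, 0, 0],
    [0, -0.038, 0, 0, 0, 0, 0],
    [0, 0, 0, 0, 0, 0, 0]
  ]
}}

```text
clock: 12.65
tool_pos: [483.8, 53.8, 123.3]
tcp_rot: [-2.107, -2.326, 0.0]
ft_force: [-0.8, -0.6, -3.8]
gripper_width: 0.168
```

```bash
python3 - <<'E'
from h import *
st();d=grab('wrist','w13')
E
```

```text
t 12.65 p [483.8  53.8 123.3] fixtilt [-0.11 -0.13 -0.  ] y axis deg 5.66 F [-0.8 -0.6 -3.8] g 0.168 q [ 0.23  0.52 -0.54  2.03  0.41  0.69 -0.47]
```

View pics/w13.png

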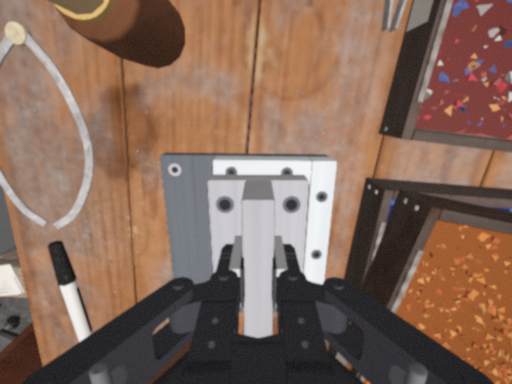

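Request:
{"method": "play_rows", "body": {
  "deltas": [
    [0.002, -0.03, 0, -0.1, -0.1, -0.7, 0],
    [0, -0.003, -0.02, 0, 0, 0, 0],
    [0, 0, -0.02, 0, 0, 0, 0],
    [0, 0, -0.01, 0, 0, 0, 0],
    [0, 0, 0, 0, 0, 0, 0]
  ]
}}

```text
clock: 13.12
tool_pos: [487.8, 24.1, 73.4]
tcp_rot: [2.123, 2.314, 0.012]
ft_force: [-0.4, 0.3, -3.3]
gripper_width: 0.165
```

```bash
python3 - <<'E'
from h import *
st();d=grab('wrist','w14');W=cloud(d)
def ang(q): 
    c=(q-q.mean(0))[:,:2];vt=np.linalg.svd(c,full_matrices=False)[2];return np.degrees(np.arctan2(vt[0,1],vt[0,0]))
o=ctrl.observe()['tool_pos'];b=o[2]-44.7
q=toplocal(W,(o[0]-50,o[0]+50,o[1]-60,o[1]+60),b+11,b+21);q=q[q[:,0]<520];print('foot',len(q),cv2.minAreaRect(q[:,:2].astype(np.float32)))
q=toplocal(W,(o[0]-12,o[0]+12,o[1]-60,o[1]+60),b+46,b+56);print('web',len(q),ang(q),cv2.minAreaRect(q[:,:2].astype(np.float32)))
q=toplocal(W,(420,500,72,110),30,40);print('short',len(q),ang(q),cv2.minAreaRect(q[:,:2].astype(np.float32)))
q=toplocal(W,(515,570,-90,100),30,40);print('long',len(q),ang(q),cv2.minAreaRect(q[:,:2].astype(np.float32)))
E
```

```text
t 13.1167 p [487.8  24.1  73.4] fixtilt [-0.28  0.32  0.  ] y axis deg 4.93 F [-0.4  0.3 -3.3] g 0.165 q [ 0.24  0.61 -0.47  2.05  0.49  0.58 -0.49]
foot 4683 ((487.48968505859375, 34.074851989746094), (60.32353210449219, 63.64582824707031), 5.011202812194824)
web 4408 -85.14065023020613 ((487.8851623535156, 24.480546951293945), (83.58251953125, 23.89205551147461), 89.0376968383789)
short 3182 5.890801973696491 ((472.5003967285156, 84.14046478271484), (56.39557647705078, 20.21677589416504), 5.1821064949035645)
long 5419 -82.70964237515656 ((535.9908447265625, 14.542228698730469), (29.496007919311523, 170.05519104003906), 5.3306050300598145)
```

View pics/w14.png

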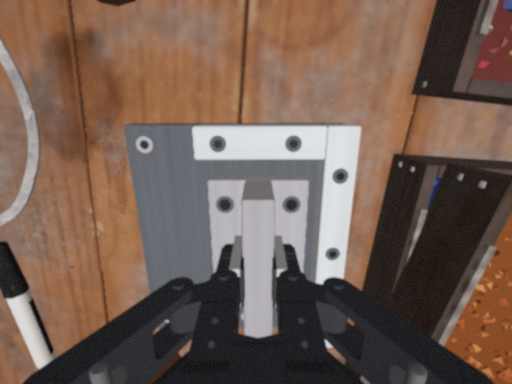

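Request:
{"method": "play_rows", "body": {
  "deltas": [
    [-0.001, -0.001, -0.009, -0.2, 0.3, 0, 0],
    [-0.001, 0, -0.003, 0, 0.1, 0, 0],
    [-0.001, 0, -0.001, 0, 0.1, 0, 0]
  ]
}}

```text
clock: 13.42
tool_pos: [486.4, 25.8, 61.9]
tcp_rot: [-2.118, -2.318, -0.003]
ft_force: [-0.0, -0.3, -3.2]
gripper_width: 0.164
```

```bash
python3 - <<'E'
from h import *
st()
E
```

```text
t 13.4167 p [486.4  25.8  61.9] fixtilt [-0.14 -0.02 -0.  ] y axis deg 5.14 F [-0.  -0.3 -3.2] g 0.164 q [ 0.22  0.63 -0.46  2.05  0.5   0.57 -0.5 ]
```

Request:
{"method": "play_rows", "body": {
  "deltas": [
    [0, 0, -0.003, -0.1, 0, -0.1, 0]
  ]
}}

```text
clock: 13.5
tool_pos: [486.5, 26.2, 59.2]
tcp_rot: [-2.121, -2.317, -0.001]
ft_force: [-2.3, 0.3, 41.6]
gripper_width: 0.165
```

Request:
{"method": "play_rows", "body": {
  "deltas": [
    [0, 0, -0.001, 0, 0.1, 0, 0]
  ]
}}

```text
clock: 13.58
tool_pos: [487.4, 26.6, 59.3]
tcp_rot: [2.12, 2.318, 0.0]
ft_force: [-3.4, -1.5, 17.3]
gripper_width: 0.17
```

Request:
{"method": "play_rows", "body": {
  "deltas": [
    [0, 0, -0.001, 0, 0.1, 0, 0]
  ]
}}

```text
clock: 13.67
tool_pos: [488.3, 27.0, 59.3]
tcp_rot: [2.12, 2.318, -0.0]
ft_force: [-1.8, -0.5, 4.9]
gripper_width: 0.163
```

Request:
{"method": "play_rows", "body": {
  "deltas": [
    [0.003, 0, -0.0005, 0, 0, 0, 0],
    [0.003, 0, -0.0005, 0, 0, 0, 0]
  ]
}}

```text
clock: 13.83
tool_pos: [495.0, 27.5, 59.3]
tcp_rot: [2.118, 2.318, 0.001]
ft_force: [0.2, 0.1, 1.4]
gripper_width: 0.164
```

Request:
{"method": "play_rows", "body": {
  "deltas": [
    [0.003, 0.001, -0.0005, 0, 0, 0, 0]
  ]
}}

```text
clock: 13.92
tool_pos: [498.5, 28.4, 59.3]
tcp_rot: [2.118, 2.317, 0.001]
ft_force: [-1.6, -1.0, 6.8]
gripper_width: 0.166
```

```bash
python3 - <<'E'
from h import *
st()
E
```

```text
t 13.9167 p [498.5  28.4  59.3] fixtilt [0.07 0.13 0.  ] y axis deg 5.15 F [-1.6 -1.   6.8] g 0.166 q [ 0.21  0.65 -0.45  2.03  0.51  0.58 -0.5 ]
```

Request:
{"method": "play_rows", "body": {
  "deltas": [
    [0, 0.003, -0.0005, 0, 0, 0, 0]
  ]
}}

```text
clock: 14.0
tool_pos: [498.7, 30.3, 59.3]
tcp_rot: [2.119, 2.315, -0.003]
ft_force: [-6.5, -3.8, 13.9]
gripper_width: 0.163
```

Request:
{"method": "play_rows", "body": {
  "deltas": [
    [0.001, 0.003, -0.0005, 0, 0, 0, 0]
  ]
}}

```text
clock: 14.08
tool_pos: [498.7, 31.7, 59.3]
tcp_rot: [2.12, 2.314, -0.01]
ft_force: [-10.4, -6.7, 20.5]
gripper_width: 0.162
```

Request:
{"method": "play_rows", "body": {
  "deltas": [
    [0.001, 0.002, -0.0005, 0, 0, 0, 0]
  ]
}}

```text
clock: 14.17
tool_pos: [498.6, 32.3, 59.4]
tcp_rot: [2.121, 2.313, -0.016]
ft_force: [-7.8, -5.6, 17.2]
gripper_width: 0.167
```

```bash
python3 - <<'E'
from h import *
st()
E
```

```text
t 14.1667 p [498.6  32.3  59.4] fixtilt [ 0.58 -0.26  0.  ] y axis deg 4.94 F [-7.8 -5.6 17.2] g 0.167 q [ 0.19  0.65 -0.45  2.02  0.51  0.59 -0.52]
```

Request:
{"method": "play_rows", "body": {
  "deltas": [
    [0.001, 0.003, 0.0005, 0.5, -0.2, 0.1, 0]
  ]
}}

```text
clock: 14.25
tool_pos: [498.5, 34.5, 59.8]
tcp_rot: [-2.122, -2.316, 0.008]
ft_force: [-3.6, 0.0, -4.0]
gripper_width: 0.165
```

Request:
{"method": "play_rows", "body": {
  "deltas": [
    [0.001, 0.003, 0.0002, 0.3, 0, 0.1, 0]
  ]
}}

```text
clock: 14.33
tool_pos: [498.5, 35.3, 59.7]
tcp_rot: [-2.119, -2.315, 0.009]
ft_force: [-0.7, -10.3, -0.2]
gripper_width: 0.165
```

Request:
{"method": "play_rows", "body": {
  "deltas": [
    [0.001, 0.003, 0.0, 0.3, 0, 0, 0]
  ]
}}

```text
clock: 14.42
tool_pos: [498.5, 35.2, 59.5]
tcp_rot: [-2.119, -2.311, 0.012]
ft_force: [-4.9, -10.4, 11.6]
gripper_width: 0.159
```

```bash
python3 - <<'E'
from h import *
st();d=grab('wrist','w15')
cv2.imwrite('pics/c15.png',cv2.resize(d['pixels'][90:290,110:390,::-1],None,fx=2.8,fy=2.8,interpolation=cv2.INTER_CUBIC))
E
```

```text
t 14.4167 p [498.5  35.2  59.5] fixtilt [ 0.07 -0.55  0.  ] y axis deg 4.96 F [ -4.9 -10.4  11.6] g 0.159 q [ 0.2   0.65 -0.46  2.02  0.5   0.6  -0.51]
```

View pics/c15.png

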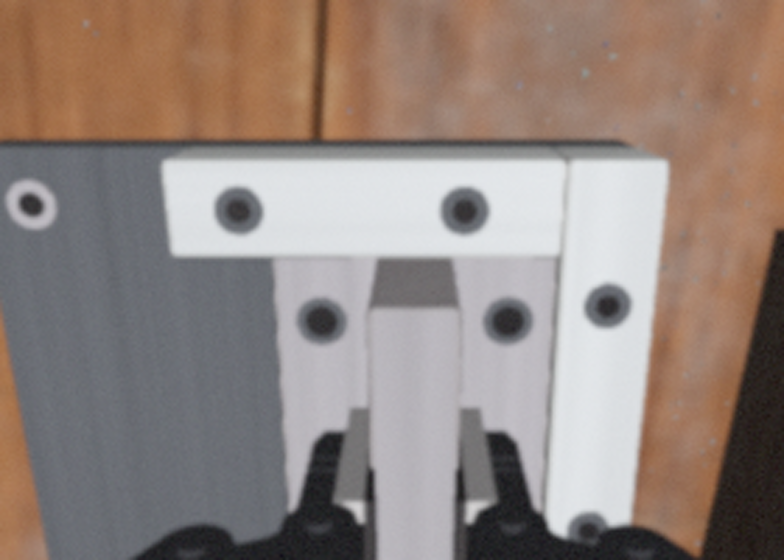

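Request:
{"method": "play_rows", "body": {
  "deltas": [
    [0.003, 0.003, 0, 0.1, -0.5, 0, 0]
  ]
}}

```text
clock: 14.55
tool_pos: [498.6, 35.2, 59.4]
tcp_rot: [-2.124, -2.311, 0.014]
ft_force: [-17.7, -7.8, 27.0]
gripper_width: 0.164
```

Request:
{"method": "play_rows", "body": {
  "deltas": [
    [0.003, 0.003, 0, 0.1, -0.5, 0, 0]
  ]
}}

```text
clock: 14.63
tool_pos: [498.5, 35.2, 59.4]
tcp_rot: [2.126, 2.311, -0.017]
ft_force: [-12.7, -9.2, 20.8]
gripper_width: 0.165
```

```bash
python3 - <<'E'
from h import *
st()
E
```

```text
t 14.6333 p [498.5  35.2  59.4] fixtilt [ 0.51 -0.36  0.  ] y axis deg 4.77 F [-12.7  -9.2  20.8] g 0.165 q [ 0.19  0.65 -0.45  2.02  0.5   0.59 -0.53]
```

Request:
{"method": "play_rows", "body": {
  "deltas": [
    [0.004, 0.006, 0.0003, 0.5, -0.4, 0.2, 0]
  ]
}}

```text
clock: 14.72
tool_pos: [498.5, 35.4, 59.4]
tcp_rot: [2.125, 2.313, -0.021]
ft_force: [-13.8, -21.6, 22.1]
gripper_width: 0.164
```

Request:
{"method": "play_rows", "body": {
  "deltas": [
    [0.004, 0.006, 0.0, 0.4, -0.4, 0.2, 0]
  ]
}}

```text
clock: 14.8
tool_pos: [498.6, 35.4, 59.4]
tcp_rot: [2.124, 2.312, -0.027]
ft_force: [-15.7, -15.9, 28.0]
gripper_width: 0.164
```

```bash
python3 - <<'E'
from h import *
st()
E
```

```text
t 14.8 p [498.6  35.4  59.4] fixtilt [ 0.79 -0.61  0.  ] y axis deg 4.86 F [-15.7 -15.9  28. ] g 0.164 q [ 0.19  0.65 -0.45  2.01  0.5   0.6  -0.53]
```

Request:
{"method": "play_rows", "body": {
  "deltas": [
    [0.003, 0.005, 0.0003, 1.6, -1.2, 0.1, 0]
  ]
}}

```text
clock: 14.88
tool_pos: [498.3, 35.2, 59.3]
tcp_rot: [-2.124, -2.312, -0.007]
ft_force: [-8.0, -9.5, 12.7]
gripper_width: 0.164
```

Request:
{"method": "play_rows", "body": {
  "deltas": [
    [0.003, 0.005, 0.0003, 1.6, -1.2, 0.1, 0]
  ]
}}

```text
clock: 14.97
tool_pos: [498.1, 35.2, 59.2]
tcp_rot: [-2.122, -2.309, -0.045]
ft_force: [-10.0, -12.0, 17.8]
gripper_width: 0.161
```

```bash
python3 - <<'E'
from h import *
st();print(ctrl.observe()['wrist_torque'])
E
```

```text
t 14.9667 p [498.1  35.2  59.2] fixtilt [-1.41  0.9   0.  ] y axis deg 4.81 F [-10.  -12.   17.8] g 0.161 q [ 0.22  0.64 -0.47  2.04  0.5   0.55 -0.5 ]
[-3.08892795  2.78743743 -0.11203799]
```

Request:
{"method": "play_rows", "body": {
  "deltas": [
    [0.004, 0.005, 0.0, -0.9, 0.6, 0.2, 0]
  ]
}}

```text
clock: 15.05
tool_pos: [498.5, 35.1, 59.2]
tcp_rot: [-2.126, -2.309, -0.002]
ft_force: [-15.1, -8.8, 27.7]
gripper_width: 0.166
```

```bash
python3 - <<'E'
from h import *
st();print(ctrl.observe()['wrist_torque'])
E
```

```text
t 15.05 p [498.5  35.1  59.2] fixtilt [-0.17 -0.09 -0.  ] y axis deg 4.73 F [-15.1  -8.8  27.7] g 0.166 q [ 0.2   0.65 -0.46  2.02  0.5   0.58 -0.52]
[-1.40770619  3.03077561 -0.12900079]
```

Request:
{"method": "play_rows", "body": {
  "deltas": [
    [0.004, 0.007, 0.0003, 0.2, -0.3, 0.2, 0]
  ]
}}

```text
clock: 15.13
tool_pos: [498.6, 35.6, 59.5]
tcp_rot: [-2.128, -2.309, 0.013]
ft_force: [-15.4, -21.9, 24.2]
gripper_width: 0.166
```

Request:
{"method": "play_rows", "body": {
  "deltas": [
    [0.004, 0.007, 0.0003, 0.4, -0.3, 0.2, 0]
  ]
}}

```text
clock: 15.22
tool_pos: [498.8, 35.7, 59.6]
tcp_rot: [-2.129, -2.308, 0.022]
ft_force: [-14.0, -18.7, 23.1]
gripper_width: 0.165
```

```bash
python3 - <<'E'
from h import *
st();print(ctrl.observe()['wrist_torque'])
E
```

```text
t 15.2167 p [498.8  35.7  59.6] fixtilt [ 0.53 -0.62  0.  ] y axis deg 4.6 F [-14.  -18.7  23.1] g 0.165 q [ 0.19  0.65 -0.45  2.01  0.5   0.6  -0.52]
[-3.25975576  2.58263301  0.06860157]
```

Request:
{"method": "play_rows", "body": {
  "deltas": [
    [0.005, 0.007, 0.0, 0.7, -0.7, 0.6, 0]
  ]
}}

```text
clock: 15.3
tool_pos: [498.8, 35.7, 59.6]
tcp_rot: [-2.123, -2.313, 0.022]
ft_force: [-21.8, -18.5, 34.7]
gripper_width: 0.162
```

```bash
python3 - <<'E'
from h import *
st();print(ctrl.observe()['wrist_torque']);d=grab('wrist','w16');s=grab('scene','s16');e=grab('side','e16');st()
a=cv2.resize(d['pixels'][120:290,190:370,::-1],None,fx=3.3,fy=3.3,interpolation=cv2.INTER_CUBIC)
b=cv2.resize(s['pixels'][160:225,215:290,::-1],None,fx=6,fy=6,interpolation=cv2.INTER_CUBIC)
cv2.imwrite('pics/c16.png',a);cv2.imwrite('pics/c16b.png',b)
W=cloud(d)
q=toplocal(W,(486,511,30,90),60,70);print('web',len(q),np.median(q[:,2]),cv2.minAreaRect(q[:,:2].astype(np.float32)))
A=np.c_[q[:,:2]-q[:,:2].mean(0),np.ones(len(q))];print('web plane slopes deg',np.degrees(np.linalg.lstsq(A,q[:,2],rcond=None)[0][:2]))
q=toplocal(W,(470,535,50,78),28,32.5);q=q[(q[:,0]<522)];print('foot',len(q),np.median(q[:,2]),cv2.minAreaRect(q[:,:2].astype(np.float32)))
A=np.c_[q[:,:2]-q[:,:2].mean(0),np.ones(len(q))];print('foot slopes',np.degrees(np.linalg.lstsq(A,q[:,2],rcond=None)[0][:2]))
E
```

```text
t 15.3 p [498.8  35.7  59.6] fixtilt [ 0.53 -0.61  0.  ] y axis deg 4.9 F [-21.8 -18.5  34.7] g 0.162 q [ 0.19  0.65 -0.45  2.01  0.5   0.6  -0.52]
[-3.15182468  4.29658752 -0.39772353]
t 15.45 p [498.8  35.6  59.6] fixtilt [ 0.5  -0.57  0.  ] y axis deg 4.88 F [-17.8 -17.2  29.5] g 0.17 q [ 0.19  0.65 -0.45  2.01  0.5   0.6  -0.52]
web 2986 65.6705850304821 ((498.5345764160156, 53.66875457763672), (47.21979522705078, 24.968610763549805), 89.81251525878906)
web plane slopes deg [-0.7216793  -1.27790475]
foot 1896 31.65222380397269 ((496.01312255859375, 63.58582305908203), (51.98729705810547, 27.210494995117188), 0.09824304282665253)
foot slopes [-0.3901271  -0.53409632]
```

View pics/c16.png

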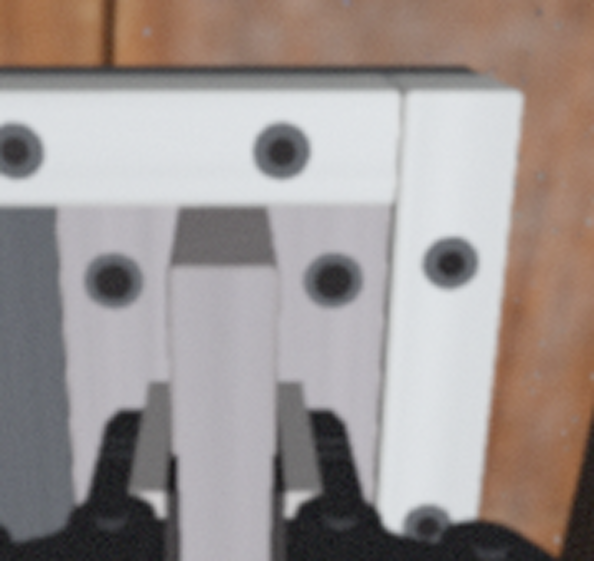

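View pics/s16.png

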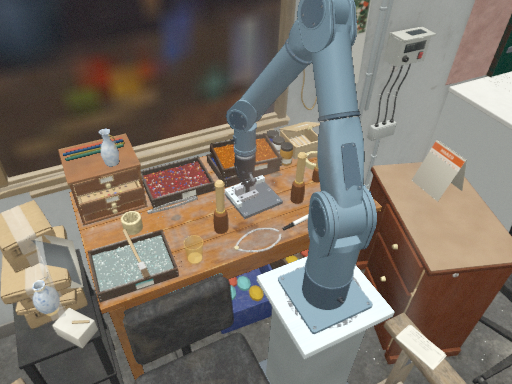

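View pics/e16.png

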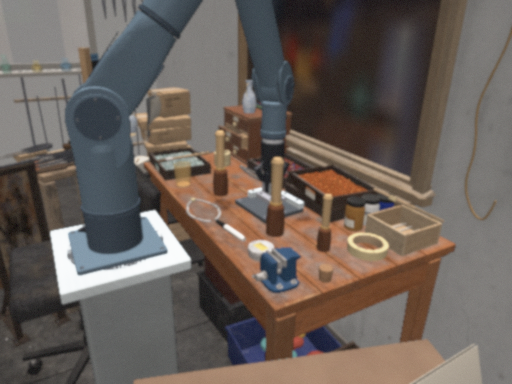

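Request:
{"method": "play_rows", "body": {
  "deltas": [
    [0.004, 0.006, -0.0003, 1.0, -1.0, 0.1, 0]
  ]
}}

```text
clock: 15.53
tool_pos: [498.5, 35.5, 59.3]
tcp_rot: [-2.128, -2.31, 0.005]
ft_force: [-15.2, -14.0, 26.3]
gripper_width: 0.165
```

```bash
cat > chk.py <<'E'
from h import *
def sl(q):
    A=np.c_[q[:,:2]-q[:,:2].mean(0),np.ones(len(q))];r=np.linalg.lstsq(A,q[:,2],rcond=None)[0];return len(q),np.degrees(r[:2]).round(2),r[2].round(2)
def chk(n):
    st();print(ctrl.observe()['wrist_torque'].round(2));d=grab('wrist',n);W=cloud(d)
    print('web',sl(toplocal(W,(489,509,35,72),61,69)))
    print('foot',sl(toplocal(W,(469,488,45,66),27,36)),sl(toplocal(W,(507,518,45,66),27,36)))
    print('short fence',sl(toplocal(W,(455,515,78,92),31,40)),'plate',sl(toplocal(W,(412,455,0,85),11,20)))
E
python3 -c "
from chk import *
chk('w17')"
```

```text
t 15.5333 p [498.5  35.5  59.3] fixtilt [ 0.09 -0.15  0.  ] y axis deg 4.71 F [-15.2 -14.   26.3] g 0.165 q [ 0.2   0.65 -0.45  2.02  0.5   0.59 -0.52]
[-2.5   2.99 -0.05]
web (2160, array([-0.93, -0.35]), np.float64(65.51))
foot (916, array([-0.32,  0.19]), np.float64(31.7)) (561, array([-0.11,  0.62]), np.float64(31.54))
short fence (2637, array([0.08, 0.19]), np.float64(35.54)) plate (6698, array([ 0.06, -0.01]), np.float64(15.42))
```

```bash
python3 -c "
from chk import *
chk('w18')
st()"
```

```text
t 15.5833 p [498.5  35.5  59.3] fixtilt [ 0.04 -0.08  0.  ] y axis deg 4.69 F [-15.7 -15.4  25.7] g 0.167 q [ 0.2   0.65 -0.45  2.02  0.5   0.58 -0.52]
[-2.6   3.13 -0.02]
web (2160, array([-0.65, -0.32]), np.float64(65.46))
foot (921, array([-0.12,  0.68]), np.float64(31.65)) (562, array([1.53, 0.39]), np.float64(31.56))
short fence (2642, array([-0.09, -0.13]), np.float64(35.52)) plate (6696, array([ 0.  , -0.02]), np.float64(15.42))
t 15.6333 p [498.5  35.4  59.3] fixtilt [ 0.06 -0.11  0.  ] y axis deg 4.7 F [-16.2 -16.   25.3] g 0.161 q [ 0.2   0.65 -0.45  2.02  0.5   0.58 -0.52]
```

The push is steady at about 16 N on each fence and 25 N down, with the tool level. As a last check, I'll compare the bracket's yaw with the fence and look for a gap at the far ends.

```bash
python3 - <<'E'
from h import *
d=load('w18');im=d['pixels'];W=cloud(d)
def edge(rows,c0,c1,h,sign):
    g=cv2.GaussianBlur(im.astype(np.float32).mean(-1),(3,3),0);P=[]
    for r in rows:
        gr=sign*np.diff(g[r,c0:c1]);i=int(gr.argmax());
        if 0<i<len(gr)-1:
            a,b,c=gr[i-1:i+2];i+= .5*(a-c)/(a-2*b+c+1e-9)
        P.append(ray(d,c0+i+.5,r,h)[:2])
    P=np.array(P);f=np.polyfit(P[:,1],P[:,0],1);res=P[:,0]-np.polyval(f,P[:,1]);k=abs(res)<2*res.std()+.1;f=np.polyfit(P[k,1],P[k,0],1)
    return -np.degrees(np.arctan(f[0])),np.polyval(f,50.),res.std()
cols=lambda x,y,z:(lambda p:(d['mtx']@p)[:2]/p[2])((d['view']@np.array([x,y,z,1.]))[:3])
for n,x,h,s in [('foot -x edge',468.5,31,1),('long fence outer',548.5,35,-1),('fence inner top',528.5,35,1)]:
    pts=[cols(x-(y-35)*.087,y,h) for y in (45,72)]
    r0,r1=sorted(p[1] for p in pts);c=np.mean([p[0] for p in pts])
    try: print(n,pts, edge(range(int(r0),int(r1)),int(c)-16,int(c)+16,h,s))
    except Exception as e: print(n,e)
a=cv2.resize(im[150:300,200:360,::-1],None,fx=4.5,fy=4,interpolation=cv2.INTER_CUBIC);cv2.imwrite('pics/c18.png',a)
E
```

```text
foot -x edge [array([208.61944631, 225.49931838]), array([205.64278329, 183.54198136])] (np.float64(4.726856991744436), np.float64(467.5208551510781), np.float64(0.1253181315438506))
long fence outer [array([337.9742153 , 238.10840609]), array([342.33598206, 196.39961661])] (np.float64(5.319244020355616), np.float64(547.5374642949752), np.float64(0.06176909979640051))
fence inner top [array([305.65588525, 235.69238134]), array([308.18436342, 193.70483876])] (np.float64(5.1164855015195325), np.float64(527.7910775802138), np.float64(0.044012239115386695))
```

View pics/c18.png

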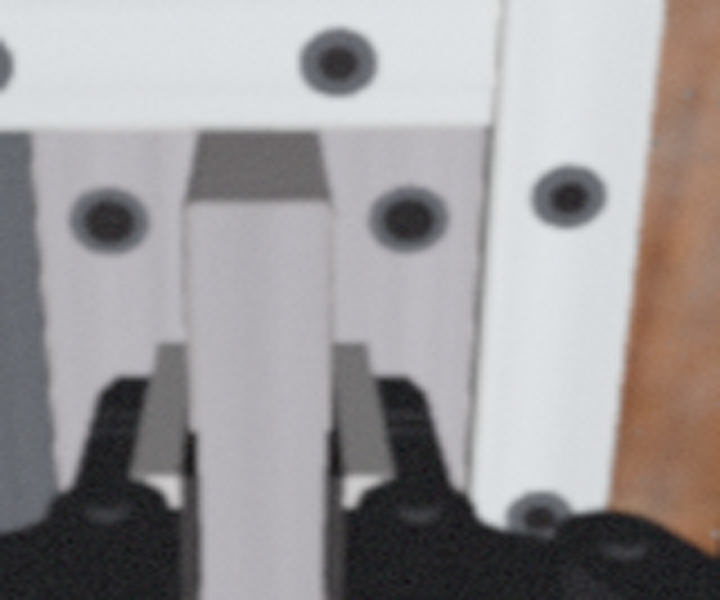

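The bracket's yaw reads about 0.4° less than the fence's, so its near end may stand about 0.5 mm off. I'll add a small turn while pushing to take that up.

Request:
{"method": "play_rows", "body": {
  "deltas": [
    [0.004, 0.006, 0, 0.4, -0.5, 0.9, 0]
  ]
}}

```text
clock: 15.72
tool_pos: [498.5, 35.4, 59.3]
tcp_rot: [2.116, 2.321, -0.007]
ft_force: [-13.9, -20.0, 25.4]
gripper_width: 0.164
```

```bash
cat > yaw.py <<'E'
from chk import *
def edge(d,rows,c0,c1,h,sign):
    g=cv2.GaussianBlur(d['pixels'].astype(np.float32).mean(-1),(3,3),0);P=[]
    for r in rows:
        gr=sign*np.diff(g[r,c0:c1]);i=int(gr.argmax())
        if 0<i<len(gr)-1:
            a,b,c=gr[i-1:i+2];i+= .5*(a-c)/(a-2*b+c+1e-9)
        P.append(ray(d,c0+i+.5,r,h)[:2])
    P=np.array(P);f=np.polyfit(P[:,1],P[:,0],1)
    return (-np.degrees(np.arctan(f[0]))).round(2),np.polyval(f,50.).round(2)
def yaw(n):
    d=load(n)
    cols=lambda x,y,z:(lambda p:(d['mtx']@p)[:2]/p[2])((d['view']@np.array([x,y,z,1.]))[:3])
    for nm,x,h,s in [('foot -x edge',468.5,31,1),('fence outer',548.5,35,-1),('fence inner',528.5,35,1)]:
        pts=[cols(x-(y-35)*.087,y,h) for y in (45,72)]
        r0,r1=sorted(p[1] for p in pts);c=np.mean([p[0] for p in pts])
        print(nm,edge(d,range(int(r0),int(r1)),int(c)-16,int(c)+16,h,s))
E
python3 -c "
from yaw import *
chk('w19');yaw('w19');st()"
```

```text
t 15.7167 p [498.5  35.4  59.3] fixtilt [ 0.21 -0.14  0.  ] y axis deg 5.28 F [-13.9 -20.   25.4] g 0.164 q [ 0.2   0.65 -0.45  2.02  0.51  0.59 -0.51]
[-5.07  2.62 -0.5 ]
web (2142, array([-0.7 , -0.16]), np.float64(65.48))
foot (938, array([-0.8 , -0.04]), np.float64(31.68)) (553, array([0.99, 1.05]), np.float64(31.56))
short fence (2653, array([-0.  , -0.09]), np.float64(35.55)) plate (6718, array([ 0.09, -0.03]), np.float64(15.43))
foot -x edge (np.float64(5.06), np.float64(467.54))
fence outer (np.float64(5.28), np.float64(547.54))
fence inner (np.float64(7.29), np.float64(527.73))
t 15.7667 p [498.5  35.2  59.2] fixtilt [ 0.25 -0.14  0.  ] y axis deg 5.37 F [-14.8 -15.8  25.5] g 0.162 q [ 0.2   0.65 -0.45  2.02  0.51  0.59 -0.51]
```

Request:
{"method": "play_rows", "body": {
  "deltas": [
    [0.005, 0.007, -0.0003, 0.5, -0.6, 0.3, 0]
  ]
}}

```text
clock: 15.85
tool_pos: [498.5, 35.2, 59.2]
tcp_rot: [2.113, 2.322, -0.012]
ft_force: [-24.3, -19.9, 42.9]
gripper_width: 0.167
```

```bash
python3 -c "
from yaw import *
chk('w20');yaw('w20');grab('wrist','w21');yaw('w21');st()
d=load('w21');cv2.imwrite('pics/c21.png',cv2.resize(d['pixels'][150:300,200:360,::-1],None,fx=4.5,fy=4,interpolation=cv2.INTER_CUBIC))"
```

```text
t 15.85 p [498.5  35.2  59.2] fixtilt [ 0.43 -0.2   0.  ] y axis deg 5.4 F [-24.3 -19.9  42.9] g 0.167 q [ 0.19  0.65 -0.45  2.02  0.51  0.59 -0.52]
[-3.7   4.5  -0.12]
web (2164, array([-0.8 , -0.19]), np.float64(65.48))
foot (932, array([-0.6 ,  0.35]), np.float64(31.66)) (555, array([0.69, 0.86]), np.float64(31.6))
short fence (2656, array([-0.01,  0.05]), np.float64(35.56)) plate (6710, array([ 0.01, -0.03]), np.float64(15.44))
foot -x edge (np.float64(5.01), np.float64(467.57))
fence outer (np.float64(5.25), np.float64(547.52))
fence inner (np.float64(6.11), np.float64(527.68))
foot -x edge (np.float64(4.96), np.float64(467.55))
fence outer (np.float64(5.31), np.float64(547.54))
fence inner (np.float64(5.62), np.float64(527.73))
t 15.95 p [498.5  35.2  59.2] fixtilt [ 0.44 -0.19  0.  ] y axis deg 5.4 F [-20.  -17.5  33.2] g 0.166 q [ 0.19  0.65 -0.45  2.02  0.51  0.59 -0.52]
```

View pics/c21.png

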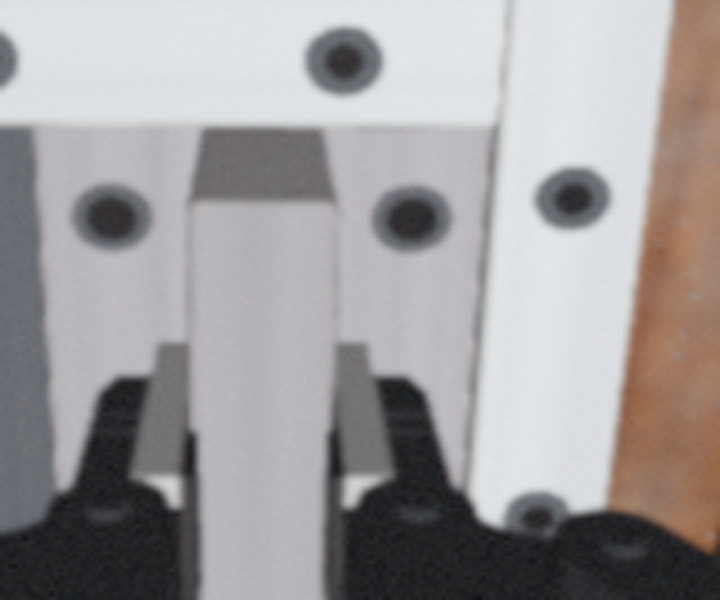

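```bash
python3 -c "
from yaw import *
for i in range(8): grab('side')
st();chk('w22');yaw('w22')
a=load('scene0')['pixels'].astype(int);b=grab('scene','s22')['pixels'].astype(int);
cv2.imwrite('pics/diff.png',np.clip(abs(a-b).max(-1)*2,0,255).astype(np.uint8))
st()"
```

```text
t 16.35 p [498.5  35.2  59.2] fixtilt [ 0.43 -0.18  0.  ] y axis deg 5.4 F [-19.9 -18.2  33.6] g 0.162 q [ 0.19  0.65 -0.45  2.02  0.51  0.59 -0.52]
t 16.35 p [498.5  35.2  59.2] fixtilt [ 0.43 -0.18  0.  ] y axis deg 5.4 F [-19.9 -18.2  33.6] g 0.162 q [ 0.19  0.65 -0.45  2.02  0.51  0.59 -0.52]
[-3.42  3.79 -0.09]
web (2135, array([-0.55, -0.15]), np.float64(65.47))
foot (925, array([-0.51,  0.22]), np.float64(31.67)) (549, array([0.62, 0.63]), np.float64(31.57))
short fence (2650, array([0.01, 0.03]), np.float64(35.53)) plate (6712, array([ 0.05, -0.02]), np.float64(15.44))
foot -x edge (np.float64(4.95), np.float64(467.55))
fence outer (np.float64(5.26), np.float64(547.53))
fence inner (np.float64(6.69), np.float64(527.63))
t 16.45 p [498.6  35.2  59.2] fixtilt [ 0.43 -0.18  0.  ] y axis deg 5.4 F [-19.1 -18.   33.3] g 0.165 q [ 0.19  0.65 -0.45  2.02  0.51  0.59 -0.52]
```

View pics/diff.png

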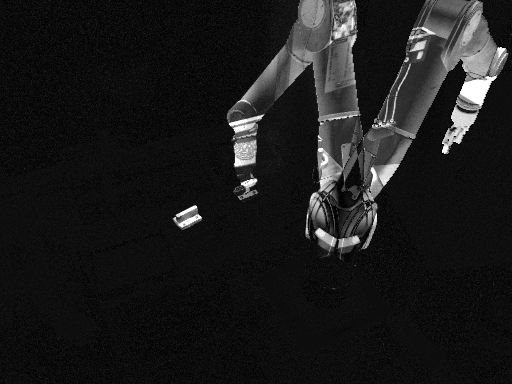

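The push holds steady. Only the arm, the bracket and the jig area differ from the first picture, and no bystander in view has moved. Handing in.

```bash
python3 -c "
from h import *
print(ctrl.finish_job());st()"
```

```text
the job is handed in; nothing more can be done
None
the job is handed in; nothing more can be done
```

The job is handed in at about 16.5 s of the 59 s. The pin is down and the mallet is back on the table. The gripper still holds the tee bracket in the jig's corner, pushing about 19 N on the long fence, 18 N on the short fence and 33 N down.

- **Pin:** I pressed it with the smallest mallet, 155 mm tall, until the head met the plate. The pin's top then read 15.8 mm against 15.4 mm for the plate around it, which is flush within the camera's noise.
- **Mallet:** It stands upright within a few millimetres of its original spot.
- **Bracket:** Its foot and web heights match the plate plus 16 mm and plus 50 mm. The tool was steady over the last 0.5 s.
- **Bystanders:** A before/after comparison of the scene picture showed no change in any of them that was in view.

Two checks did not fully agree. The bracket's yaw read 4.95°, while the fence edges read 5.3° (outer) and a noisy 5.6–7.3° (inner). The plate read about 5.0°, so up to about 0.5 mm of gap at the near end of the long fence can't be ruled out. The slope fits also scattered by about 0.6°, and the tool ended about 0.4° off level.

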